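Find the tape measure in the lidded tubs

TASK

The tape measure is in one of the three lidded tubs on the sloping rack. Starting with the left-hand tub and working to the right, take the lids off one at a time and lay each flat on the bench, handle up, stopping at the tub that holds the tape measure: the tubs after it stay shut. Stand the tape measure upright in the middle of the felt pad, leaving the other parts in their tubs, the lids you took off on the bench, and the things around undisturbed.

Things in the scene. Friction and masses are not known exactly. Their poses are not given: they have to be found in the camera images.
- rack: Plywood bench rack, fixed during the work, 440 mm wide, standing ahead of the robot; its board slopes 27 degrees, low edge towards the robot. Origin: centre of its footprint on the bench; x points away from the robot, y to the left along the row of tubs, z up. The bench in front of it is always bare from x = 0.33 to 0.49 m and y = -0.17 to +0.38 m: room there for three lids side by side.
- tub_left: The left-hand (+y) of three identical grey plastic tubs, fixed side by side on the rack, 142 mm from centre to centre, mouths leaning 27 degrees towards the robot. Outside 116 mm (its x, up the slope) by 130 mm (its y, along the row) by 76 mm high (its z, out of the mouth); walls and floor 4 mm. Origin: centre of its underside.
- tub_mid: The middle of three identical grey plastic tubs, fixed side by side on the rack, 142 mm from centre to centre, mouths leaning 27 degrees towards the robot. Outside 116 mm (its x, up the slope) by 130 mm (its y, along the row) by 76 mm high (its z, out of the mouth); walls and floor 4 mm. Origin: centre of its underside.
- tub_right: The right-hand (-y) of three identical grey plastic tubs, fixed side by side on the rack, 142 mm from centre to centre, mouths leaning 27 degrees towards the robot. Outside 116 mm (its x, up the slope) by 130 mm (its y, along the row) by 76 mm high (its z, out of the mouth); walls and floor 4 mm. Origin: centre of its underside.
- lid_left: Blue loose lid of the left-hand (+y) tub, 118 x 132 x 5 mm, 120 g. Origin: centre of the plate's underside, which rests on the tub's rim; axes as the tub's when shut. Below the plate a lip of 103 x 117 mm reaches 10 mm into the tub (2.5 mm play all round; on the bench the lid stands on this lip). On top in the centre a rib handle: 14 mm thick (x), 64 mm long (y), 34 mm high, black, its top 39 mm above the origin.
- lid_mid: Blue loose lid of the middle tub, 118 x 132 x 5 mm, 120 g. Origin: centre of the plate's underside, which rests on the tub's rim; axes as the tub's when shut. Below the plate a lip of 103 x 117 mm reaches 10 mm into the tub (2.5 mm play all round; on the bench the lid stands on this lip). On top in the centre a rib handle: 14 mm thick (x), 64 mm long (y), 34 mm high, black, its top 39 mm above the origin.
- lid_right: Blue loose lid of the right-hand (-y) tub, 118 x 132 x 5 mm, 120 g. Origin: centre of the plate's underside, which rests on the tub's rim; axes as the tub's when shut. Below the plate a lip of 103 x 117 mm reaches 10 mm into the tub (2.5 mm play all round; on the bench the lid stands on this lip). On top in the centre a rib handle: 14 mm thick (x), 64 mm long (y), 34 mm high, black, its top 39 mm above the origin.
- tape_measure: Pocket tape measure, black case with a yellow patch on its sides, 37 mm thick (its x), 77 mm long (its y, case from -30 to +38 mm), 62 mm high (its z), 0.17 to 0.34 kg. Origin: centre of its underside. It stands in one of the three tubs (which one varies), length up the slope, thickness along the row, leaning against or close to the tub's lower wall; pinch it across its thickness, in the upper half, so that the gripper stays clear of the tub's lower rim.
- coil: Crossover coil, copper wire on a white spool, diameter 58 mm, 22 mm high, in another of the tubs. Origin: centre of its underside.
- sand_block: Brown cork sanding block 63 x 105 x 34 mm, in the remaining tub. Origin: centre of its underside.
- felt_pad: Round grey felt pad, diameter 120 mm, 10 mm thick, fixed on the bench to the right in front of the rack. Origin: centre of its underside.
- mouth_left (a point): Centre of the rim plane of the left-hand (+y) tub, 76 mm along the tub's z from its origin; the lid's origin lies here when shut.
- floor_left (a point): Centre of the inner floor of the left-hand (+y) tub, 72 mm below the rim.
- mouth_mid (a point): Centre of the rim plane of the middle tub, 76 mm along the tub's z from its origin; the lid's origin lies here when shut.
- floor_mid (a point): Centre of the inner floor of the middle tub, 72 mm below the rim.
- mouth_right (a point): Centre of the rim plane of the right-hand (-y) tub, 76 mm along the tub's z from its origin; the lid's origin lies here when shut.
- floor_right (a point): Centre of the inner floor of the right-hand (-y) tub, 72 mm below the rim.
- mug: White mug of coffee, 80 x 109 x 92 mm, to the left of the rack; a bystander. Origin: centre of its underside.
- try_square: Try square, wooden stock and steel blade, 115 x 180 x 16 mm, to the right of the rack; a bystander. Origin: centre of its underside.
- glue_bottle: White glue bottle with red nozzle, diameter 57 mm, 184 mm tall, behind the rack; a bystander. Origin: centre of its underside.
- screwdriver: Screwdriver with yellow handle, 29 x 197 x 28 mm, to the left of the bare bench; a bystander. Origin: centre of its underside.
Things that resemble listed ones, but are neither listed nor needed, are in the scene too. What is shaped like the lid_left but turquoise is not meant. Several things have the shape of the felt_pad; the one meant has the colours described above.

How it is judged (in metres and radians):
On the way, in this order (a step that is already met when the one before it is completed fails the run):
1. the left-hand tub's lid lies flat on the bench, the tape measure still in its tub (height (world z) of lid_left below 0.016 m and angle between lid_left's own z axis and vertical below 0.12 rad and linear speed of lid_left below 0.02 m/s and (distance between tape_measure and floor_left below 0.05 m or distance between tape_measure and floor_mid below 0.05 m or distance between tape_measure and floor_right below 0.05 m)), for 0.2 s.
2. the tape measure has been lifted clear of the tubs (distance between tape_measure and floor_left above 0.085 m and distance between tape_measure and floor_mid above 0.085 m and distance between tape_measure and floor_right above 0.085 m), for 0.1 s.
At the end, for the whole second after the job is handed in: Tape measure upright (7 deg), within 30 mm of the felt pad's centre; lids of its tub and of tubs left of it flat on the bench, handle up (7 deg, underside under 16 mm high); tubs right of it shut (10 mm); coil and block each in own tub (50 mm from floor centre); all at rest (horizontal distance between tape_measure and felt_pad below 0.03 m and height (world z) of tape_measure between 0.005 and 0.017 m and angle between tape_measure's own z axis and vertical below 0.12 rad and linear speed of tape_measure below 0.02 m/s and ((((distance between coil and floor_mid below 0.05 m and distance between sand_block and floor_right below 0.05 m) or (distance between coil and floor_right below 0.05 m and distance between sand_block and floor_mid below 0.05 m)) and (height (world z) of lid_left below 0.016 m and angle between lid_left's own z axis and vertical below 0.12 rad and linear speed of lid_left below 0.02 m/s) and distance between lid_mid and mouth_mid below 0.01 m and distance between lid_right and mouth_right below 0.01 m) or (((distance between coil and floor_left below 0.05 m and distance between sand_block and floor_right below 0.05 m) or (distance between coil and floor_right below 0.05 m and distance between sand_block and floor_left below 0.05 m)) and (height (world z) of lid_left below 0.016 m and angle between lid_left's own z axis and vertical below 0.12 rad and linear speed of lid_left below 0.02 m/s) and (height (world z) of lid_mid below 0.016 m and angle between lid_mid's own z axis and vertical below 0.12 rad and linear speed of lid_mid below 0.02 m/s) and distance between lid_right and mouth_right below 0.01 m) or (((distance between coil and floor_left below 0.05 m and distance between sand_block and floor_mid below 0.05 m) or (distance between coil and floor_mid below 0.05 m and distance between sand_block and floor_left below 0.05 m)) and (height (world z) of lid_left below 0.016 m and angle between lid_left's own z axis and vertical below 0.12 rad and linear speed of lid_left below 0.02 m/s) and (height (world z) of lid_mid below 0.016 m and angle between lid_mid's own z axis and vertical below 0.12 rad and linear speed of lid_mid below 0.02 m/s) and (height (world z) of lid_right below 0.016 m and angle between lid_right's own z axis and vertical below 0.12 rad and linear speed of lid_right below 0.02 m/s)))); the robot touches nothing.
It fails at once if the mid lid is off while the left lid is still seated (the tubs are opened from left to right) (distance between lid_mid and mouth_mid above 0.03 m and distance between lid_left and mouth_left below 0.015 m).
It fails at once if the right lid is off while the mid lid is still seated (the tubs are opened from left to right) (distance between lid_right and mouth_right above 0.03 m and distance between lid_mid and mouth_mid below 0.015 m).
It fails at once if the mug, try square, glue bottle or screwdriver is moved more than 30 mm or tipped (distance of any of mug, try_square, glue_bottle, screwdriver from where it was at the start of the episode above 0.03 m or angle between any of mug, try_square, glue_bottle, screwdriver's own z axis and vertical above 0.3 rad).
It fails at once if a tub to the right of the one that holds the tape measure is opened ((distance between tape_measure and floor_left below 0.05 m and distance between lid_mid and mouth_mid above 0.03 m) or (distance between tape_measure and floor_left below 0.05 m and distance between lid_right and mouth_right above 0.03 m) or (distance between tape_measure and floor_mid below 0.05 m and distance between lid_right and mouth_right above 0.03 m)).
It also fails if it takes over 72 s, if anything falls off the work surface, if the arm or the gripper's body presses on something with over 40 N, if the wrist force passes 120 N, or if a joint passes its speed limit or range.

ROBOT

A 7-joint arm with a two-finger parallel gripper is mounted at the origin on the work surface; the furniture and walls round the work are solid. World frame = base frame: x ahead of the robot, y to its left, z up, the work surface at z = 0. Lengths are in m, angles in degrees, forces in N, time in s.
With the tool pointing down it reaches from about 0.425 to 0.875 m from the base axis. Payload 4.7 kg.
Tool frame: the origin (TCP) lies on the centre line of the jaws, within the pads' length; the fingertips stand 8 mm ahead of it and the grasp point (between the pads) lies 11 mm behind it; z points along the fingers, x is the direction in which the jaws open and shut, and the axes are right-handed (so a half turn about z gives the same grasp; the last joint's range is limited). The gripper opens to 87 mm and grips with 3 to 60 N. Pads are 19 mm wide; open, the fingers measure 117 mm over their backs; the gripper's body (75 mm by 190 mm) begins 51 mm behind the grasp point.
Start: joints at [66.469, 18.392, -4.016, 83.108, 1.295, 78.541, -3.26], TCP at [0.268, -0.592, 0.231] pointing down, gripper open.
Joint ranges: [-163.93, 163.93], [-17.29, 119.83], [-79.2, 71.16], [3.27, 140.29], [-89.18, 269.18], [5.43, 117.66], [-154.24, 154.24]. Speed limits (degrees/s): [147.25, 147.25, 180, 180, 180, 180, 180].

INTERFACE

Orientations are given as [roll, pitch, yaw] about the fixed x, y, z axes, in that order (R = Rz(yaw) Ry(pitch) Rx(roll)).
In Python, from cell import telemetry, read_camera, get_calibration, sign_off gives the robot as it stands. The module is installed in compiled form; this text tells all that it offers.
- The arm moves only by the tool carry_out, never from a script. Its arguments are lists of equal length, an entry for each row: "translation": the shift along the tool's x, y, z in cm, a list of three; "turn": the turn about the tool's z in rad; "gripper": the opening, from 0 (shut) to 1 (fully open). In form: {"translation": [[dx, dy, dz], ...], "turn": [turn, ...], "gripper": [gripper, ...]}. A call has 1 to 5 rows; each row is the pose to reach, as a shift and turn from the pose commanded when the call began, along the tool's axes at that moment; what a row does not reach only later rows make up. A row lasts 1/8 s, in which the tool goes at most 62.5 mm and 10.7 degrees, less where a joint would pass 70% of its speed; a pose out of reach is approached as far as the arm can. A call with a gripper value outside its range is refused whole. The fingers move at their own pace and stop on an object; "squeeze" is the grip in N (left out, the last holds). Time passes only in rows, so rows that repeat a pose let the fingers close. It gives the time, the measured TCP pose, the force and the opening at its end, in the units of the state.
- telemetry.get_obs(): the state, without advancing time (a new reading comes with each control period).
- read_camera(name): name is "scene" or "top" or "wrist"; returns the picture (480x640x3 uint8, red, green, blue); there is no depth.
- get_calibration(name): a dict with "fx", "fy", "cx", "cy" (pixels), "R" (3x3) and "t" (3): a world point X has camera coordinates R X + t. Camera axes: x right, y down, z forward; pixel columns grow to the right and rows downward; lengths in m; the calibration is good to about 2 mm. A picture is of the moment at which its call begins: read the wrist's pose just before it. get_calibration takes no time and is no camera call; for the wrist camera it gives the pose at the moment of the call.
- sign_off(): hands the job in, once; it reports no verdict.
The state is a dict: "time_s": time; "qpos": joint angles; "joint_velocities": joint speeds; "effort": joint torques, N m; "tool_pos": TCP position; "tool_rot": TCP orientation; "force": force on the tool from outside, world axes, zero at the start; "wrist_torque": the same for the moment, N m; "grip_width": finger opening in m.
Only numpy, scipy, OpenCV 4.12 (cv2) and the standard library are available. Lean on these libraries where they do the work, as an engineer would, in place of code of your own. Each camera call takes 0.05 s, during which the arm holds its last target.

## Working session

There is one attempt and no reset: what is moved stays moved. The work goes in short steps, Python scripts to look and compute and a tool call to move; the robot and the scene stay as the last step left them, time stands still between calls to the robot, and variables do not carry over. Pictures are saved under pics/ and viewed, and the job is handed in when it is done.

Besides the shell and the picture viewer there is one more tool, called after ">>>" as name(argument=value, ...) on one line, values as JSON. carry_out: Moves the arm, as the interface text tells. Its arguments: {"type":"object","properties":{"translation":{"type":"array","items":{"type":"array","items":{"type":"number"}}},"turn":{"type":"array","items":{"type":"number"}},"gripper":{"type":"array","items":{"type":"number"}},"squeeze":{"type":"number"}},"required":["translation","turn","gripper"]}

```bash
mkdir -p pics; python3 - <<'E'
from cell import telemetry, read_camera, get_calibration
import cv2
o=telemetry.get_obs(); print(o)
for n in ("scene","top"):
    c=get_calibration(n); print(n,c)
    cv2.imwrite(f"pics/{n}0.png",read_camera(n)[:,:,::-1])
E
```

```text
{'time_s': 0.0, 'qpos': array([66.46839841, 18.43917628, -4.01516319, 83.17580248,  1.29556615,
       78.53982677, -3.26073481]), 'joint_velocities': array([ 0.06998286,  0.08901439, -0.04887055,  0.05945608,  0.03497486,
        0.02311804,  0.01153509]), 'effort': array([ 4.46365621e-04, -4.91286278e+01, -4.03846074e-01, -3.12530708e+01,
       -6.39531109e-02,  4.38610185e-02,  1.86804737e-04]), 'tool_pos': array([ 0.26761713, -0.59175921,  0.22945223]), 'tool_rot': array([ 1.79993574e+02,  1.09532072e-01, -6.56596063e+01]), 'force': array([0.20398286, 0.39102232, 0.63362924]), 'wrist_torque': array([0.00778967, 0.06421666, 0.0413122 ]), 'grip_width': 0.08732580643745036}
scene {'fx': 510.4297859370095, 'fy': 510.4297859370095, 'cx': 321.4785192329416, 'cy': 244.90408166616552, 'R': array([[-0.60384157, -0.79700879,  0.01234248],
       [-0.42049291,  0.30534927, -0.85436967],
       [ 0.67717137, -0.52109385, -0.51951913]]), 't': array([0.32998722, 0.295122  , 1.00110038])}
top {'fx': 467.06820185486504, 'fy': 467.06820185486504, 'cx': 321.6181887137002, 'cy': 243.3545274341122, 'R': array([[ 0.00318064, -0.99997263, -0.00667939],
       [-0.99444664, -0.00246028, -0.10521324],
       [ 0.10519393,  0.00697694, -0.99442725]]), 't': array([0.00516525, 0.54439202, 1.49503736])}
```

View pics/scene0.png

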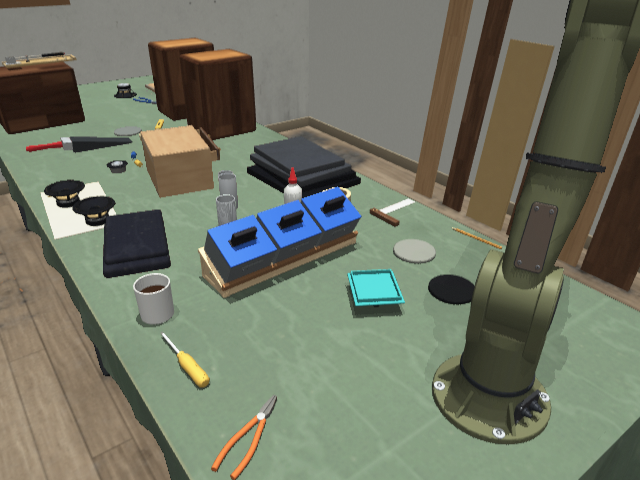

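View pics/top0.png

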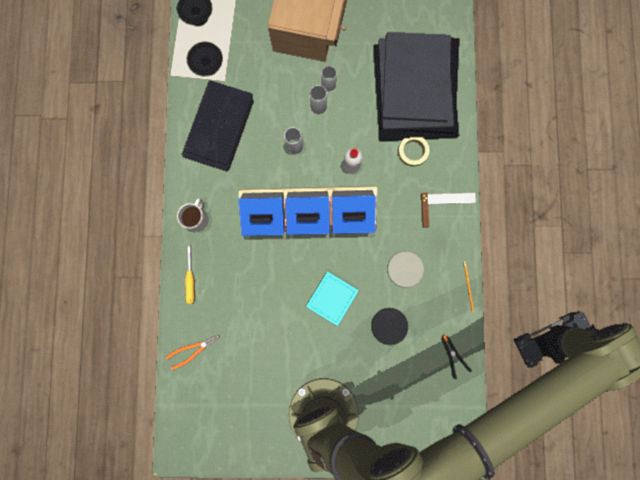

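```bash
cat > h.py <<'E'
import numpy as np, cv2
from cell import telemetry, read_camera, get_calibration
def crop(img,x0,y0,x1,y1,s,fn):
    cv2.imwrite(fn,cv2.resize(img[y0:y1,x0:x1],None,fx=s,fy=s,interpolation=cv2.INTER_CUBIC))
def back(c,u,v,z):
    d=c["R"].T@np.array([(u-c["cx"])/c["fx"],(v-c["cy"])/c["fy"],1]); o=-c["R"].T@c["t"]
    return o+d*(z-o[2])/d[2]
def proj(c,X):
    p=c["R"]@np.array(X)+c["t"]; return np.array([c["fx"]*p[0]/p[2]+c["cx"],c["fy"]*p[1]/p[2]+c["cy"]])
E
python3 - <<'E'
from h import *
t=cv2.imread("pics/top0.png"); s=cv2.imread("pics/scene0.png")
crop(t,230,140,430,290,4,"pics/t1.png"); crop(s,190,180,390,330,4,"pics/s1.png")
E
```

```text
(no output)
```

View pics/t1.png

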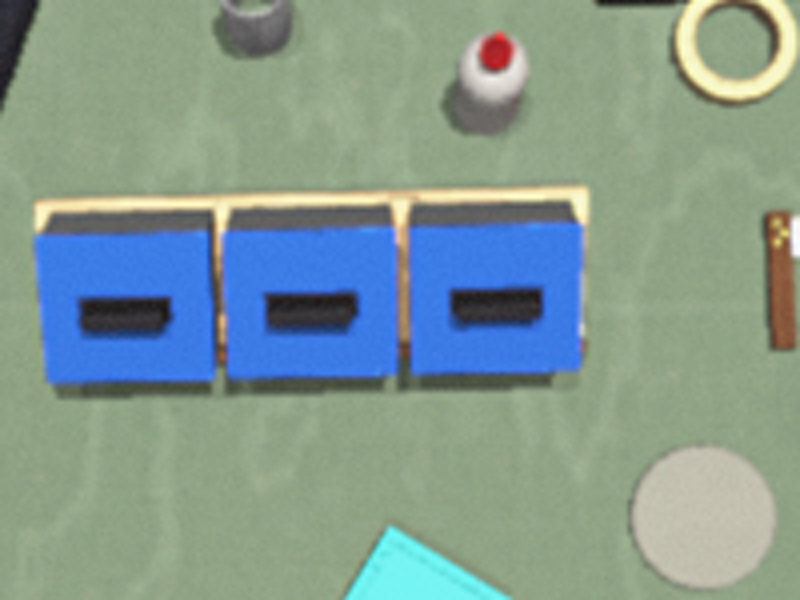

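View pics/s1.png

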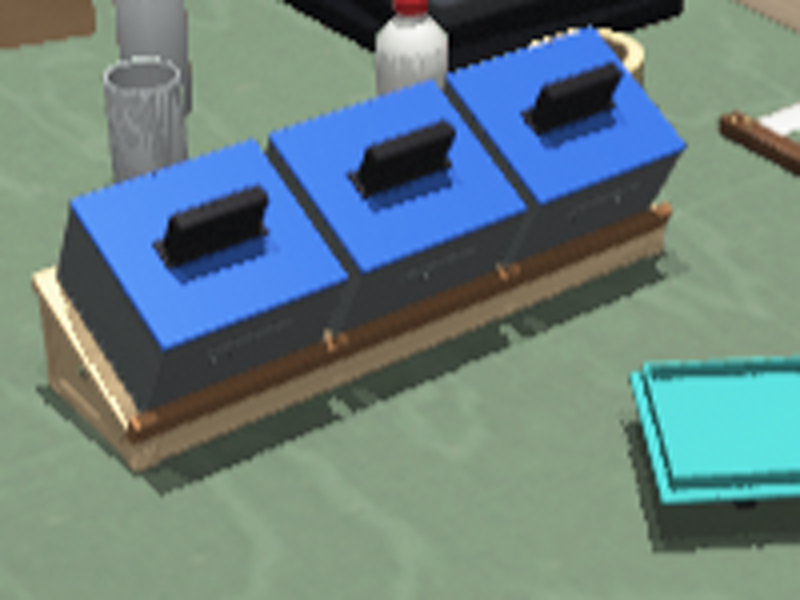

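```bash
cat > fit.py <<'E'
from h import *
from scipy.optimize import least_squares
from scipy.spatial.transform import Rotation as Ro
off={"top":(230,140),"scene":(190,180)}
# order UL UR LL LR ; U=+x, L=+y
P={"top":[[(37,232),(213,230),(50,382),(217,380)],[(224,230),(396,226),(229,378),(397,376)],[(411,226),(584,222),(412,374),(581,370)]],
"scene":[[(72,205),(255,142),(165,347),(347,275)],[(270,132),(432,82),(363,272),(527,210)],[(448,74),(592,28),(540,203),(686,147)]]}
loc=[(59,66),(59,-66),(-59,66),(-59,-66)]
C={n:get_calibration(n) for n in P}
def Rm(yaw): return Ro.from_euler("z",yaw).as_matrix()@Ro.from_euler("y",-27,degrees=True).as_matrix()
def res(p,n=None):
    r=[]
    R=Rm(p[3])
    for cam in P:
        for k in range(3):
            for (u,v),(lx,ly) in zip(P[cam][k],loc):
                X=p[:3]+R@np.array([lx/1e3,ly/1e3+.142*(1-k),.005])
                r+=list(proj(C[cam],X)-[(u+.5)/4-.5+off[cam][0],(v+.5)/4-.5+off[cam][1]])
    return np.array(r)
s=least_squares(res,[.65,.05,.15,0],loss="soft_l1")
if __name__=="__main__":
    print(s.x, np.degrees(s.x[3])); r=res(s.x); print(np.sqrt((r**2).mean()), r.reshape(2,12,2).round(1).tolist())
    R=Rm(s.x[3])
    for k in range(3): print("mouth",s.x[:3]+R@[0,.142*(1-k),0],"handle top",s.x[:3]+R@[0,.142*(1-k),.039],"floor",s.x[:3]+R@[0,.142*(1-k),-.072])
    c=C["top"]
    print("felt",back(c,(703+.5)/4-.5+230,(517+.5)/4-.5+140,.01), "edges",back(c,(631+.5)/4-.5+230,270,.01),back(c,(776+.5)/4-.5+230,270,.01))
    print("turq",back(c,333,298,.01),"black",back(c,389,326,.01)); print("glue tip",back(c,(497)/4-.5+230,50/4+140,.184))
E
python3 fit.py
```

```text
[0.62321108 0.04938136 0.12082171 0.02370148] 1.3579949498832542
0.49154508279334247 [[[-0.5, 0.5], [-0.9, 0.1], [-0.5, -0.4], [0.0, -0.8], [-0.4, -0.0], [0.2, 0.1], [0.2, -0.4], [0.5, -0.8], [-0.3, -0.0], [0.1, 0.0], [-0.0, -0.3], [0.0, -0.2]], [[-0.5, -1.2], [0.1, -0.8], [-0.2, 0.8], [0.9, 0.8], [-0.3, 0.6], [0.5, -0.6], [0.3, 0.3], [0.6, -0.2], [-0.5, 0.4], [0.5, -0.4], [0.3, 0.4], [0.7, 0.2]]]
mouth [0.61984579 0.19134148 0.12082171] handle top [0.60214513 0.19092187 0.15557097] floor [0.65252392 0.19211614 0.05666924]
mouth [0.62321108 0.04938136 0.12082171] handle top [0.60551043 0.04896175 0.15557097] floor [0.65588922 0.05015603 0.05666924]
mouth [ 0.62657638 -0.09257876  0.12082171] handle top [ 0.60887572 -0.09299837  0.15557097] floor [ 0.65925451 -0.09180409  0.05666924]
felt [ 0.46286678 -0.26814634  0.01      ] edges [ 0.45900996 -0.20912057  0.01      ] [ 0.45934916 -0.32784462  0.01      ]
turq [ 0.36720977 -0.03086018  0.01      ] black [ 0.27771707 -0.21227262  0.01      ]
glue tip [ 0.801199   -0.08953596  0.184     ]
```

```bash
cat > go.py <<'E'
import sys
from h import *
from scipy.spatial.transform import Rotation as Ro
# go.py x y z yaw
def go(tgt,yaw):
    o=telemetry.get_obs(); p=np.array(o["tool_pos"]); R=Ro.from_euler("xyz",o["tool_rot"],degrees=True).as_matrix()
    d=R.T@(np.array(tgt)-p)*100
    t=-(yaw-o["tool_rot"][2]); t=(t+180)%360-180
    print("t",o["time_s"],"pos",p.round(4),"rot",o["tool_rot"].round(2),"d cm",d.round(2),"turn",np.radians(t).round(3),"w",o["grip_width"],"F",o["force"].round(1))
if __name__=="__main__": a=list(map(float,sys.argv[1:])); go(a[:3],a[3])
E
python3 go.py .606 .191 .24 -88.64
```

```text
t 0.1 pos [ 0.2677 -0.5918  0.2296] rot [ 1.7999e+02  1.0000e-01 -6.5650e+01] d cm [-57.37 -63.09  -0.95] turn 0.401 w 0.08680817462723517 F [ 0.3 -0.2 -0.6]
```

>>> carry_out(translation=[[-4, -4.4, -0.2], [-8, -8.8, -0.4], [-12, -13.2, -0.6], [-16, -17.6, -0.8], [-20, -22, -1]], turn=[0, 0, 0, 0, 0], gripper=[1, 1, 1, 1, 1], squeeze=20)

```text
time_s: 0.72
tool_pos: [0.3863, -0.3173, 0.2403]
tool_rot: [180.0, 0.0, -65.7]
force: [0.8, -0.4, -0.9]
grip_width: 0.0868
```

>>> carry_out(translation=[[-4, -4.4, 0], [-8, -8.8, 0], [-12, -13.2, 0], [-16, -17.6, 0], [-20, -22, 0]], turn=[0.05, 0.15, 0.25, 0.35, 0.4], gripper=[1, 1, 1, 1, 1])

```text
time_s: 1.35
tool_pos: [0.5041, -0.0448, 0.2404]
tool_rot: [-180.0, -0.0, -88.7]
force: [0.7, -1.1, -0.9]
grip_width: 0.0869
```

```bash
python3 go.py .606 .191 .24 -88.64
```

```text
t 1.35 pos [ 0.5041 -0.0448  0.2404] rot [-1.800e+02 -3.000e-02 -8.872e+01] d cm [-23.34 -10.71   0.03] turn -0.001 w 0.08694417923598081 F [ 0.7 -1.1 -0.9]
```

>>> carry_out(translation=[[-5, -2.3, 0], [-10, -4.6, 0], [-15, -6.9, 0], [-20, -9.2, 0], [-23.3, -10.7, 0]], turn=[0, 0, 0, 0, 0], gripper=[1, 1, 1, 1, 1])

```text
time_s: 1.98
tool_pos: [0.6051, 0.192, 0.2398]
tool_rot: [179.9, 0.1, -88.4]
force: [0.9, -0.3, -0.6]
grip_width: 0.0873
```

>>> carry_out(translation=[[0, 0, 0]], turn=[0], gripper=[1])

```text
time_s: 2.1
tool_pos: [0.6043, 0.1931, 0.2395]
tool_rot: [179.9, 0.1, -88.3]
force: [-0.1, -0.5, -0.8]
grip_width: 0.0874
```

```bash
python3 go.py .606 .191 .137 -88.64; python3 - <<'E'
from h import *
c=get_calibration("wrist"); 
cv2.imwrite("pics/w1.png",read_camera("wrist")[:,:,::-1])
print(c)
import fit
R=fit.Rm(fit.s.x[3])
for l in [(0,32),(0,-32)]:print(proj(c,fit.s.x[:3]+R@[0,.142+l[1]/1e3,.039]))
E
```

```text
t 2.1 pos [0.6043 0.1931 0.2395] rot [ 1.7988e+02  1.4000e-01 -8.8250e+01] d cm [ 0.24 -0.18 10.25] turn 0.007 w 0.0874355417884123 F [-0.1 -0.5 -0.8]
{'fx': 354.5018552274718, 'fy': 354.5018552274718, 'cx': 316.0834975532434, 'cy': 238.0957058272227, 'R': array([[ 0.03064122, -0.99952332, -0.00377418],
       [-0.95318339, -0.03035669,  0.30086523],
       [-0.30083639, -0.00562139, -0.9536592 ]]), 't': array([0.17491325, 0.54247821, 0.58406362])}
[274.06103158 251.0790697 ]
[363.56528178 251.77857774]
```

View pics/w1.png

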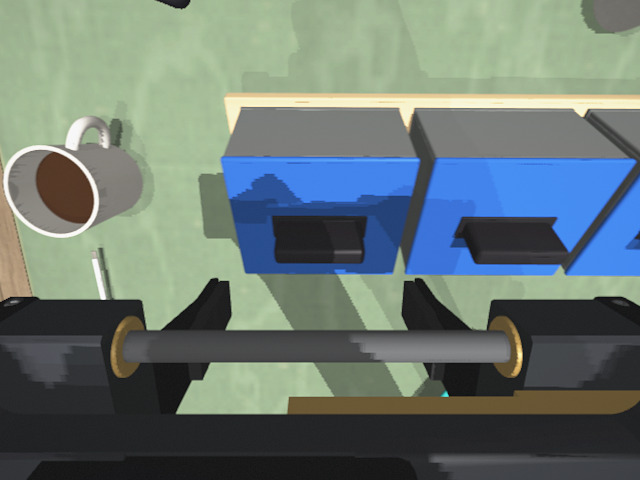

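>>> carry_out(translation=[[0.2, -0.1, 3], [0.2, -0.1, 6], [0.2, -0.1, 8.5], [0.2, -0.1, 10.1], [0.2, -0.1, 10.2]], turn=[0, 0, 0, 0, 0], gripper=[1, 1, 1, 1, 1])

```text
time_s: 2.78
tool_pos: [0.6061, 0.1846, 0.1391]
tool_rot: [180.0, -0.2, -88.7]
force: [-1.9, -3.1, 4.3]
grip_width: 0.087
```

```bash
python3 go.py .6055 .191 .137 -88.64; python3 - <<'E'
from h import *
cv2.imwrite("pics/w2.png",read_camera("wrist")[:,:,::-1])
crop(read_camera("scene")[:,:,::-1],190,150,390,300,4,"pics/s2.png")
E
```

```text
t 2.775 pos [0.6061 0.1846 0.1391] rot [ 1.7997e+02 -1.6000e-01 -8.8710e+01] d cm [-0.64  0.05  0.21] turn -0.001 w 0.08696413955643661 F [-1.9 -3.1  4.3]
```

View pics/w2.png

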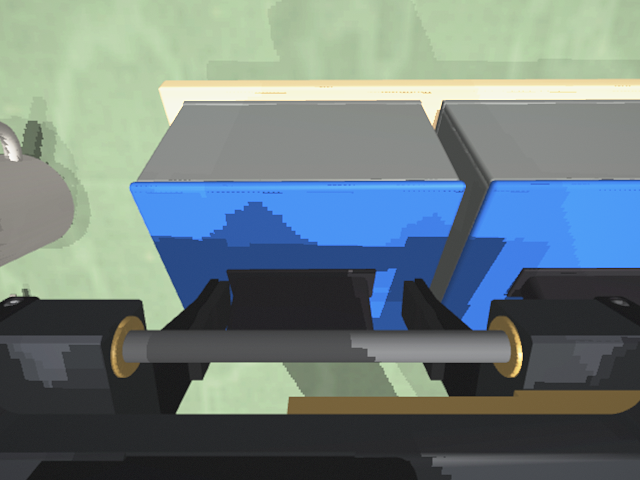

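View pics/s2.png

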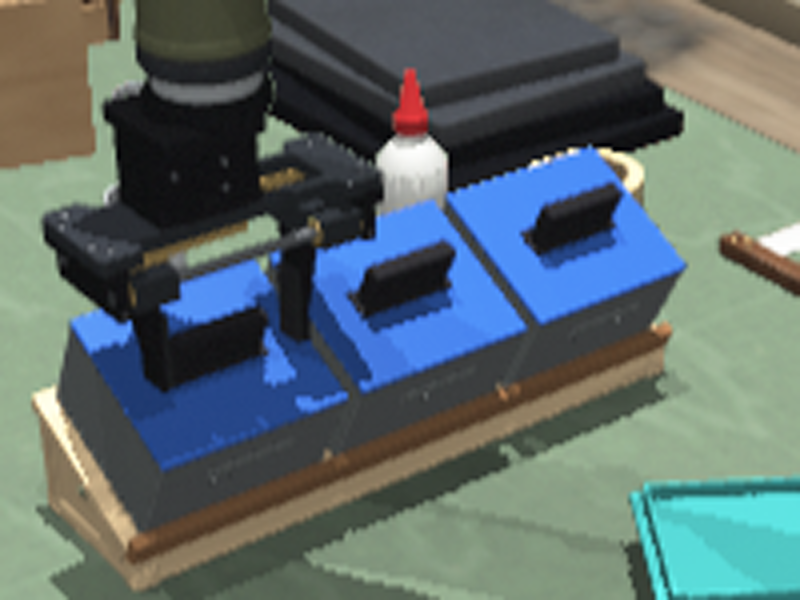

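>>> carry_out(translation=[[0, 0, 0], [0, 0, 0]], turn=[0, 0], gripper=[1, 1])

```text
time_s: 3.12
tool_pos: [0.6062, 0.1855, 0.139]
tool_rot: [180.0, -0.1, -88.7]
force: [-3.9, -3.6, 4.2]
grip_width: 0.0871
```

```bash
python3 go.py .6055 .191 .137 -88.64
```

```text
t 3.125 pos [0.6062 0.1855 0.139 ] rot [ 1.7999e+02 -1.3000e-01 -8.8660e+01] d cm [-0.55  0.05  0.2 ] turn -0.0 w 0.08712170935400385 F [-3.9 -3.6  4.2]
```

>>> carry_out(translation=[[-0.3, 0, -0.3], [-0.6, 0, -0.3], [-0.6, 0, -0.3]], turn=[0, 0, 0], gripper=[1, 1, 1])

```text
time_s: 3.5
tool_pos: [0.6059, 0.1943, 0.1415]
tool_rot: [-180.0, 0.1, -88.5]
force: [0.2, 0.4, -0.9]
grip_width: 0.0868
```

```bash
python3 go.py .6055 .191 .14 -88.64
```

```text
t 3.5 pos [0.6059 0.1943 0.1415] rot [-1.7998e+02  5.0000e-02 -8.8510e+01] d cm [0.33 0.05 0.15] turn 0.002 w 0.08677855246706062 F [ 0.2  0.4 -0.9]
```

>>> carry_out(translation=[[0.3, 0, 0], [0.3, 0, 0], [0.3, 0, 0], [0.3, 0, 0], [0.3, 0, 0]], turn=[0, 0, 0, 0, 0], gripper=[0.85, 0.7, 0.6, 0.5, 0.5], squeeze=12)

```text
time_s: 4.12
tool_pos: [0.6059, 0.1901, 0.1414]
tool_rot: [180.0, -0.0, -88.6]
force: [0.2, -0.1, -0.1]
grip_width: 0.0637
```

>>> carry_out(translation=[[0, 0, 0], [0, 0.25, -0.5], [0, 0.5, -1], [0, 1, -2], [0, 1.5, -3]], turn=[0, 0, 0, 0, 0], gripper=[0.5, 0.5, 0.5, 0.5, 0.5])

```text
time_s: 4.75
tool_pos: [0.5908, 0.1898, 0.1725]
tool_rot: [-180.0, -0.0, -88.6]
force: [0.1, -0.1, -1.6]
grip_width: 0.0638
```

```bash
python3 go.py .6055 .191 .14 -88.64; python3 - <<'E'
from h import *
cv2.imwrite("pics/w3.png",read_camera("wrist")[:,:,::-1])
crop(read_camera("scene")[:,:,::-1],190,150,390,300,4,"pics/s3.png")
E
```

```text
t 4.75 pos [0.5908 0.1898 0.1725] rot [-179.98   -0.    -88.57] d cm [-0.08 -1.47  3.25] turn 0.001 w 0.06380430743164964 F [ 0.1 -0.1 -1.6]
```

View pics/w3.png

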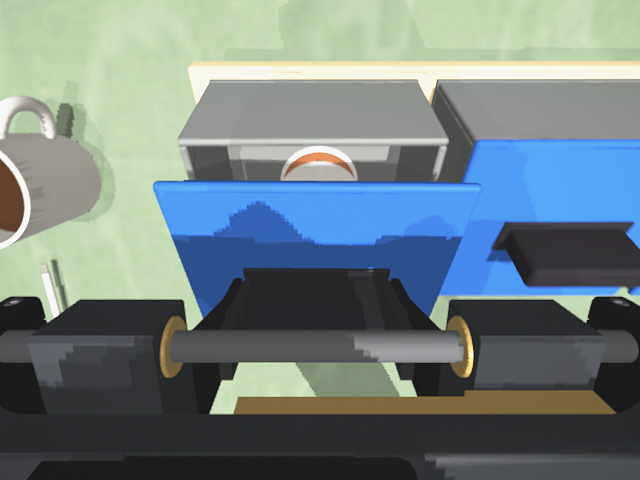

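View pics/s3.png

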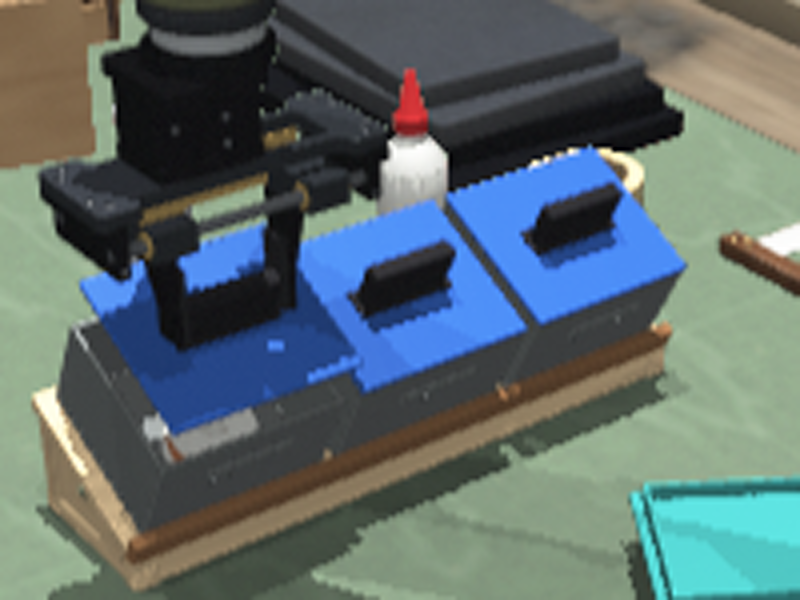

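```bash
python3 go.py .43 .29 .2 -90
```

```text
t 4.85 pos [0.5913 0.1904 0.1735] rot [-1.7984e+02  2.0000e-02 -8.8550e+01] d cm [-10.37  15.87  -2.69] turn 0.025 w 0.06392329007728775 F [ 0.6  0.4 -0.4]
```

>>> carry_out(translation=[[0, 1, -2], [-2.5, 5, -3], [-5, 9, -3], [-7.5, 13, -3], [-10, 16, -3]], turn=[0, 0, 0, 0, 0.02], gripper=[0.5, 0.5, 0.5, 0.5, 0.5])

```text
time_s: 5.48
tool_pos: [0.4265, 0.2868, 0.2025]
tool_rot: [-179.9, -0.0, -89.7]
force: [0.3, 0.7, -1.0]
grip_width: 0.0641
```

>>> carry_out(translation=[[0, 0, 0], [0, 0, 2], [0, 0, 4], [0, 0, 5]], turn=[0, 0, 0, 0], gripper=[0.5, 0.5, 0.5, 0.5], squeeze=5)

```text
time_s: 5.98
tool_pos: [0.4287, 0.2849, 0.1511]
tool_rot: [180.0, -0.1, -89.8]
force: [0.2, 0.0, -1.5]
grip_width: 0.0636
```

```bash
python3 go.py .43 .29 .04 -90; python3 - <<'E'
from h import *
cv2.imwrite("pics/w4.png",read_camera("wrist")[:,:,::-1])
crop(read_camera("scene")[:,:,::-1],150,180,350,330,4,"pics/s4.png")
E
```

```text
t 5.975 pos [0.4287 0.2849 0.1511] rot [ 1.7997e+02 -5.0000e-02 -8.9770e+01] d cm [-0.52 -0.13 11.11] turn 0.004 w 0.0636292087452605 F [ 0.2  0.  -1.5]
```

View pics/s4.png

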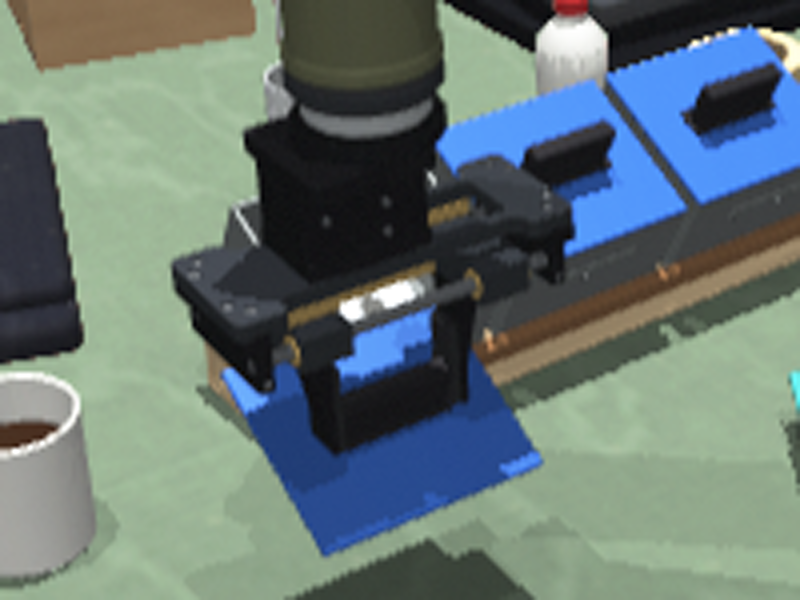

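View pics/w4.png

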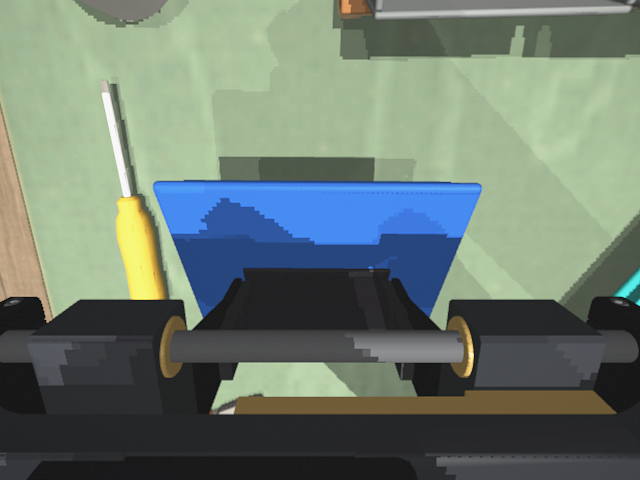

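>>> carry_out(translation=[[0, 0, 3], [0, 0, 6], [0, 0, 8.5], [0, 0, 9.3], [0, 0, 9.8]], turn=[0, 0, 0, 0, 0], gripper=[0.5, 0.5, 0.5, 0.5, 0.5], squeeze=4)

```text
time_s: 6.7
tool_pos: [0.4293, 0.2861, 0.0542]
tool_rot: [-179.9, 0.0, -89.7]
force: [-0.9, 0.4, -0.7]
grip_width: 0.0638
```

>>> carry_out(translation=[[0, 0, 0.4], [0, 0, 0.8], [0, 0, 1.2], [0, 0, 1.6], [0, 0, 1.7]], turn=[0, 0, 0, 0, 0], gripper=[0.5, 0.5, 0.5, 0.5, 0.5])

```text
time_s: 7.32
tool_pos: [0.4282, 0.2855, 0.0361]
tool_rot: [179.9, -0.0, -89.7]
force: [1.0, -0.6, 1.3]
grip_width: 0.0637
```

```bash
python3 go.py .43 .29 .035 -90; python3 - <<'E'
from h import *
crop(read_camera("scene")[:,:,::-1],150,180,350,330,4,"pics/s5.png")
E
```

```text
t 7.325 pos [0.4282 0.2855 0.0361] rot [ 1.7994e+02 -3.0000e-02 -8.9720e+01] d cm [-0.45 -0.19  0.11] turn 0.005 w 0.06373390504822442 F [ 1.  -0.6  1.3]
```

View pics/s5.png

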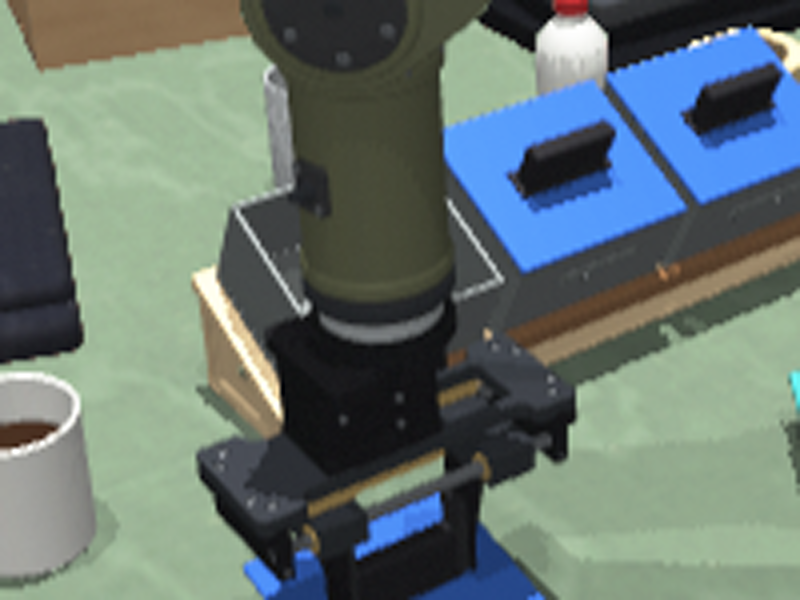

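>>> carry_out(translation=[[0, 0, 0], [0, 0, 0], [0, 0, 0], [0, 0, -3], [0, 0, -8]], turn=[0, 0, 0, 0, 0], gripper=[0.75, 0.95, 1, 1, 1])

```text
time_s: 8.0
tool_pos: [0.4273, 0.2849, 0.1159]
tool_rot: [179.8, -0.1, -89.7]
force: [1.6, 0.7, -0.1]
grip_width: 0.0859
```

```bash
python3 go.py .606 .0485 .24 -88.64; python3 - <<'E'
from h import *
cv2.imwrite("pics/w6.png",read_camera("wrist")[:,:,::-1])
crop(read_camera("scene")[:,:,::-1],130,200,330,350,4,"pics/s6.png")
E
```

```text
t 8.0 pos [0.4273 0.2849 0.1159] rot [ 1.7977e+02 -8.0000e-02 -8.9710e+01] d cm [ 23.74 -17.7  -12.45] turn -0.019 w 0.08593087112899686 F [ 1.6  0.7 -0.1]
```

View pics/s6.png

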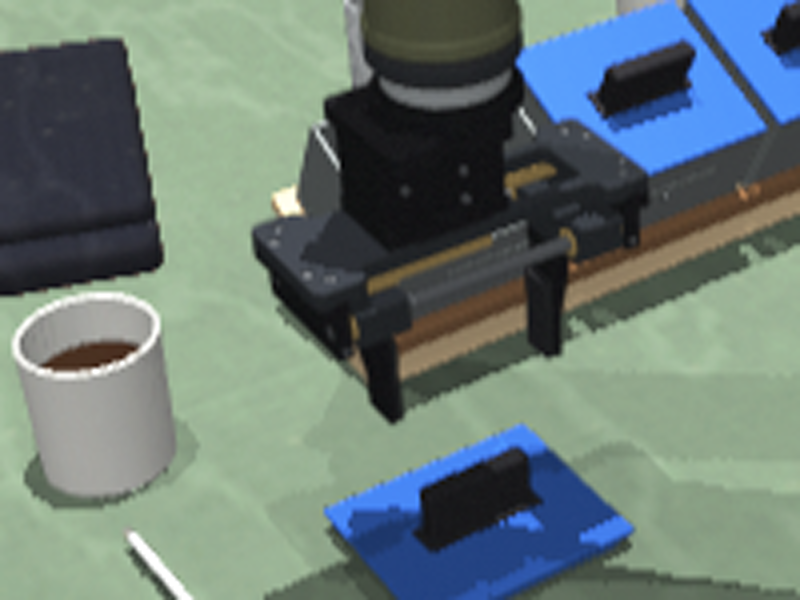

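View pics/w6.png

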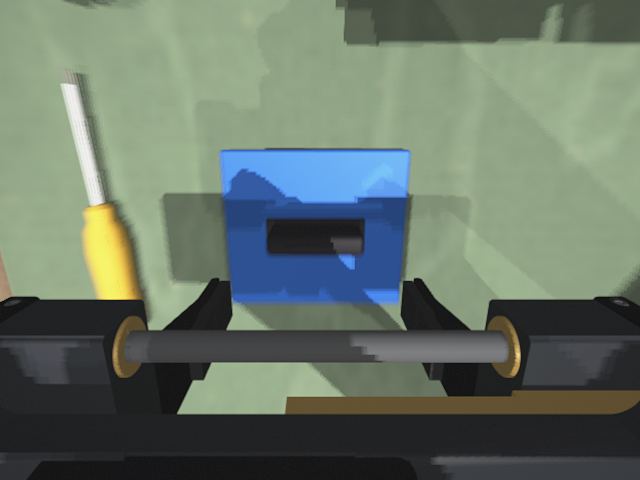

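>>> carry_out(translation=[[0, 0, -5.5], [2, -1.5, -11], [6, -4.5, -12.4], [11, -8.2, -12.4], [16, -12, -12.4]], turn=[0, 0, 0, 0, -0.02], gripper=[1, 1, 1, 1, 1])

```text
time_s: 8.72
tool_pos: [0.5502, 0.1251, 0.2407]
tool_rot: [-179.9, -0.0, -88.5]
force: [1.2, 1.1, -0.3]
grip_width: 0.0871
```

>>> carry_out(translation=[[4, -3, 0], [7.7, -5.7, 0], [7.7, -5.7, 2], [7.7, -5.7, 2]], turn=[0, 0, 0, 0], gripper=[1, 1, 1, 1])

```text
time_s: 9.22
tool_pos: [0.6064, 0.0516, 0.218]
tool_rot: [179.7, 0.0, -88.5]
force: [0.2, -0.1, 1.0]
grip_width: 0.087
```

```bash
python3 go.py .609 .0485 .1415 -88.64
```

```text
t 9.225 pos [0.6064 0.0516 0.218 ] rot [ 1.7972e+02  5.0000e-02 -8.8540e+01] d cm [ 0.32 -0.29  7.65] turn 0.002 w 0.08699117636054603 F [ 0.2 -0.1  1. ]
```

>>> carry_out(translation=[[0.3, -0.3, 3], [0.3, -0.3, 6], [0.3, -0.3, 7.3], [0.3, -0.3, 7.6]], turn=[0, 0, 0, 0], gripper=[1, 1, 1, 1])

```text
time_s: 9.72
tool_pos: [0.6106, 0.0492, 0.1445]
tool_rot: [180.0, 0.0, -88.5]
force: [0.8, -0.3, -0.2]
grip_width: 0.0871
```

```bash
python3 go.py .609 .0485 .1415 -88.64;python3 - <<'E'
from h import *
cv2.imwrite("pics/w7.png",read_camera("wrist")[:,:,::-1])
E
```

```text
t 9.725 pos [0.6106 0.0492 0.1445] rot [179.97   0.   -88.48] d cm [0.06 0.17 0.3 ] turn 0.003 w 0.08710038195445424 F [ 0.8 -0.3 -0.2]
```

View pics/w7.png

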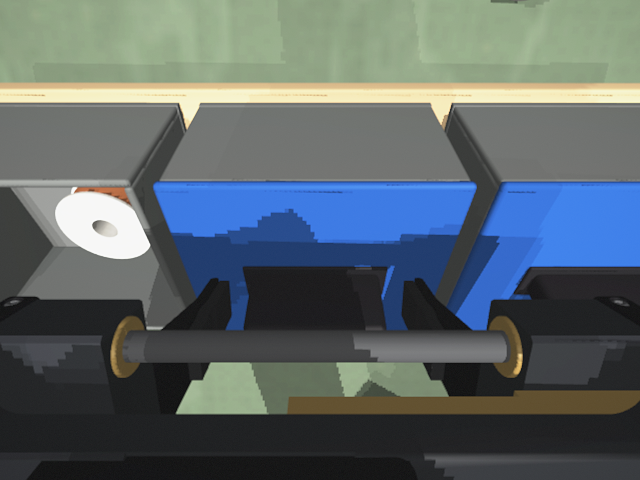

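Left tub shows the coil; mid handle is centred between the fingers. Grip it.

>>> carry_out(translation=[[0, 0.2, 0.2], [0, 0.2, 0.2], [0, 0.2, 0.2], [0, 0.2, 0.2], [0, 0.2, 0.2]], turn=[0, 0, 0, 0, 0], gripper=[0.85, 0.7, 0.6, 0.5, 0.5], squeeze=12)

```text
time_s: 10.4
tool_pos: [0.6094, 0.0482, 0.1431]
tool_rot: [-180.0, 0.0, -88.6]
force: [-1.6, 0.4, 3.2]
grip_width: 0.0637
```

>>> carry_out(translation=[[0, 0, 0], [0, 0.25, -0.5], [0, 0.5, -1], [0, 1, -2], [0, 1.5, -3]], turn=[0, 0, 0, 0, 0], gripper=[0.5, 0.5, 0.5, 0.5, 0.5])

```text
time_s: 11.02
tool_pos: [0.5938, 0.0477, 0.1733]
tool_rot: [-180.0, -0.0, -88.6]
force: [-1.3, -0.9, 0.1]
grip_width: 0.0638
```

```bash
python3 go.py .43 .125 .2 -90; python3 - <<'E'
from h import *
cv2.imwrite("pics/w8.png",read_camera("wrist")[:,:,::-1])
E
```

```text
t 11.025 pos [0.5938 0.0477 0.1733] rot [-1.7999e+02 -1.0000e-02 -8.8580e+01] d cm [-8.14 16.19 -2.68] turn 0.025 w 0.06377841781730974 F [-1.3 -0.9  0.1]
```

View pics/w8.png

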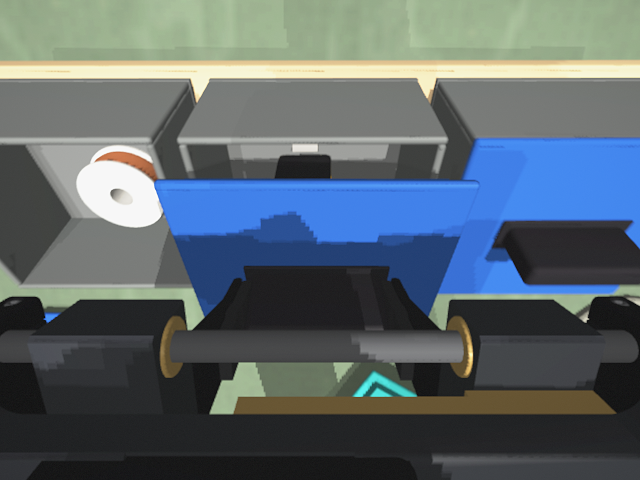

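>>> carry_out(translation=[[0, 1, -2], [-2, 5, -2.7], [-5, 9, -2.7], [-7.5, 13, -2.7], [-9.1, 15.7, -2.7]], turn=[0, 0, 0, 0, 0.02], gripper=[0.5, 0.5, 0.5, 0.5, 0.5])

```text
time_s: 11.7
tool_pos: [0.4332, 0.1362, 0.1998]
tool_rot: [-180.0, -0.1, -89.6]
force: [0.6, -0.4, -1.3]
grip_width: 0.0639
```

>>> carry_out(translation=[[0, 0, 0], [0, 0, 3], [0, 0, 6], [0, 0, 9], [0, 0, 11]], turn=[0, 0, 0, 0, 0], gripper=[0.5, 0.5, 0.5, 0.5, 0.5], squeeze=4)

```text
time_s: 12.32
tool_pos: [0.4354, 0.134, 0.0884]
tool_rot: [180.0, 0.0, -89.8]
force: [-0.3, 0.3, -1.2]
grip_width: 0.0639
```

```bash
python3 go.py .435 .135 .0365 -90; python3 - <<'E'
from h import *
cv2.imwrite("pics/s9.png",read_camera("scene")[:,:,::-1])
E
```

```text
t 12.325 pos [0.4354 0.134  0.0884] rot [179.97   0.   -89.77] d cm [-0.1   0.03  5.19] turn 0.004 w 0.06385925666128478 F [-0.3  0.3 -1.2]
```

View pics/s9.png

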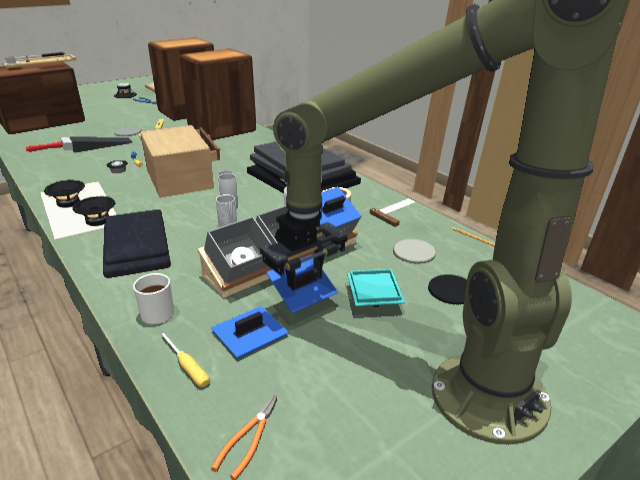

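Clear on both sides; lower it.

>>> carry_out(translation=[[0, 0, 1.5], [0, 0, 3], [0, 0, 3.6], [0, 0, 4], [0, 0, 4.4]], turn=[0, 0, 0, 0, 0], gripper=[0.5, 0.5, 0.5, 0.5, 0.5])

```text
time_s: 13.0
tool_pos: [0.4372, 0.1351, 0.0466]
tool_rot: [-179.7, 0.0, -89.7]
force: [3.3, -1.3, 2.9]
grip_width: 0.0641
```

>>> carry_out(translation=[[0, 0, 0.4], [0, 0, 0.7], [0, 0, 0.7]], turn=[0, 0, 0], gripper=[0.5, 0.5, 0.5])

```text
time_s: 13.38
tool_pos: [0.4341, 0.1346, 0.038]
tool_rot: [179.9, -0.0, -89.7]
force: [1.4, 0.1, -0.4]
grip_width: 0.0639
```

>>> carry_out(translation=[[0, 0, 0], [0, 0, 0], [0, 0, 0], [0, 0, -3], [0, 0, -8]], turn=[0, 0, 0, 0, 0], gripper=[0.75, 0.95, 1, 1, 1])

```text
time_s: 14.0
tool_pos: [0.4333, 0.1344, 0.1181]
tool_rot: [179.8, 0.0, -89.7]
force: [1.1, 0.5, 0.2]
grip_width: 0.0863
```

>>> carry_out(translation=[[0, 0, -5], [0, 0, -10], [0, -2, -13], [0, -2, -13]], turn=[0, 0, 0, 0], gripper=[1, 0.9, 0.8, 0.7])

```text
time_s: 14.5
tool_pos: [0.4572, 0.1351, 0.251]
tool_rot: [-179.7, 0.0, -89.8]
force: [0.3, 0.3, -0.2]
grip_width: 0.0673
```

```bash
python3 go.py .63 .05 .24 -88.64; python3 - <<'E'
from h import *
cv2.imwrite("pics/w10.png",read_camera("wrist")[:,:,::-1])
crop(read_camera("scene")[:,:,::-1],200,200,400,350,4,"pics/s10.png")
E
```

```text
t 14.5 pos [0.4572 0.1351 0.251 ] rot [-1.7971e+02  5.0000e-02 -8.9760e+01] d cm [  8.58 -17.24   1.17] turn -0.02 w 0.06727668094107772 F [ 0.3  0.3 -0.2]
```

View pics/w10.png

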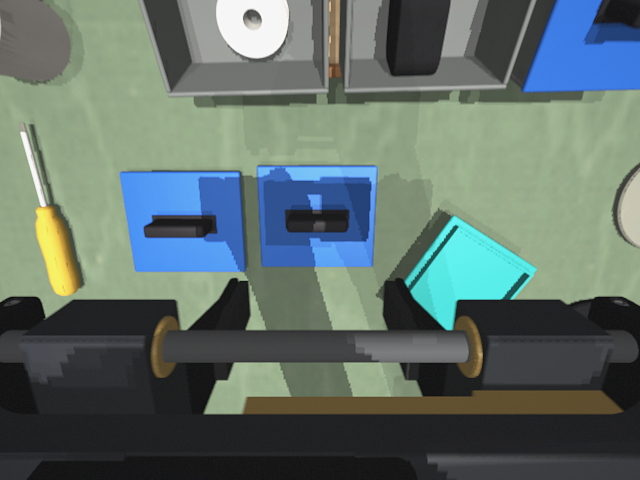

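View pics/s10.png

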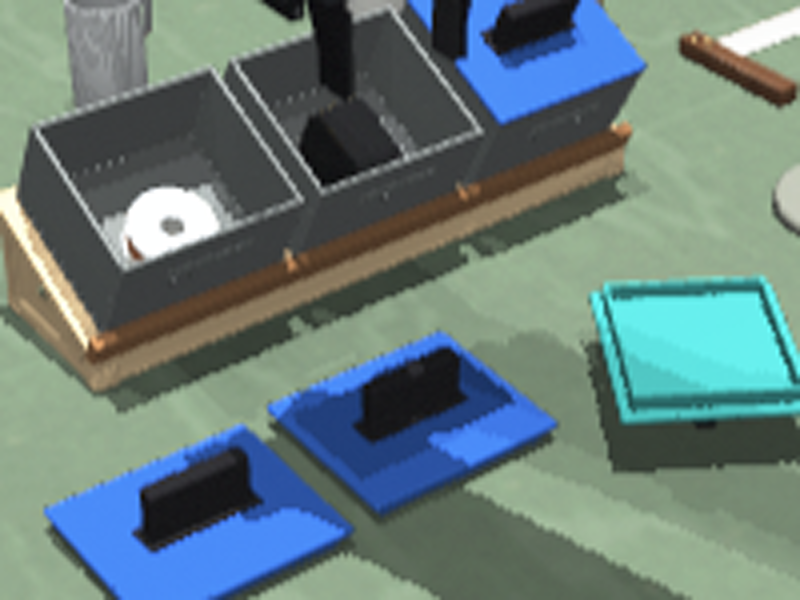

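>>> carry_out(translation=[[2.5, -5, 0], [5, -10, 0], [7.5, -13, 0], [8, -13.3, 0], [8, -13.3, 0]], turn=[0, 0, 0, -0.02, -0.02], gripper=[0.7, 0.7, 0.7, 0.7, 0.7])

```text
time_s: 15.22
tool_pos: [0.5871, 0.056, 0.2471]
tool_rot: [179.8, 0.0, -88.5]
force: [0.5, 0.4, 1.1]
grip_width: 0.0607
```

```bash
python3 go.py .63 .05 .24 -88.64; python3 - <<'E'
from h import *
c=get_calibration("wrist")
cv2.imwrite("pics/w11.png",read_camera("wrist")[:,:,::-1])
crop(read_camera("top")[:,:,::-1],270,180,345,240,8,"pics/t11.png")
import json; json.dump({k:(v.tolist() if hasattr(v,'tolist') else v) for k,v in c.items()},open("c11.json","w"))
E
```

```text
t 15.225 pos [0.5871 0.056  0.2471] rot [ 1.7982e+02  4.0000e-02 -8.8550e+01] d cm [ 0.71 -4.28  0.7 ] turn 0.002 w 0.06071071471711332 F [0.5 0.4 1.1]
```

View pics/w11.png

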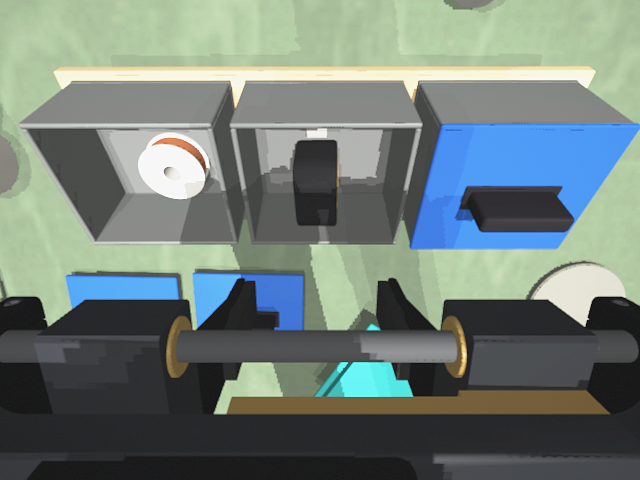

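```bash
python3 - <<'E'
from h import *
import json,fit
c={k:np.array(v) for k,v in json.load(open("c11.json")).items()}
R=fit.Rm(fit.s.x[3]); m=fit.s.x[:3]
w=cv2.imread("pics/w11.png")
for X in [(-58,65,0),(-58,-65,0),(58,65,0),(58,-65,0)]: print("rim",X,proj(c,m+R@(np.array(X)/1e3)).round(1))
b=[]
for X in [(-54,18.5),(-54,-18.5),(14,-18.5),(14,18.5)]:
    p=proj(c,m+R@np.array([X[0]/1e3,X[1]/1e3,-.010])); print(X,p.round(1))
crop(w,220,60,440,225+30,3.6,"pics/w11c.png")
E
```

```text
rim (-58, 65, 0) [252.8 239.7]
rim (-58, -65, 0) [395.4 240. ]
rim (58, 65, 0) [231.6 119. ]
rim (58, -65, 0) [422.3 119.4]
(-54, 18.5) [304.  229.1]
(-54, -18.5) [344.1 229.2]
(14, -18.5) [348.9 166.2]
(14, 18.5) [302.  166.1]
```

View pics/w11c.png

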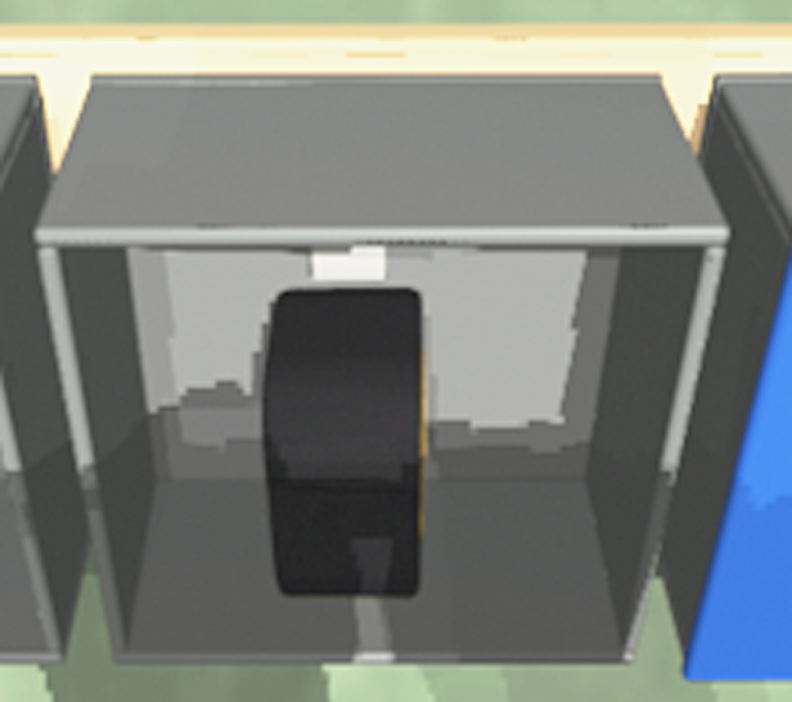

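View pics/t11.png

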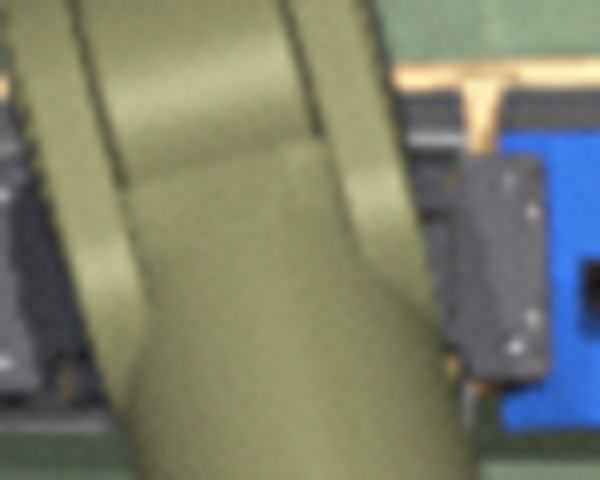

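```bash
python3 go.py .612 .057 .12 -88.64
```

```text
t 15.325 pos [0.5871 0.057  0.2482] rot [179.94   0.   -88.46] d cm [ 0.07 -2.51 12.82] turn 0.003 w 0.060822696327222384 F [-0.3  0.4 -0.4]
```

>>> carry_out(translation=[[0, -2.5, 2], [0, -2.5, 5.5], [0, -2.5, 9], [0, -2.5, 12], [0, -2.5, 12.5]], turn=[0, 0, 0, 0, 0], gripper=[0.7, 0.7, 0.7, 0.7, 0.7])

```text
time_s: 15.95
tool_pos: [0.6111, 0.0569, 0.1219]
tool_rot: [179.8, -0.0, -88.5]
force: [-0.2, -0.1, 0.2]
grip_width: 0.0608
```

```bash
python3 go.py .612 .057 .085 -88.64; python3 - <<'E'
from h import *
cv2.imwrite("pics/w12.png",read_camera("wrist")[:,:,::-1])
crop(read_camera("scene")[:,:,::-1],200,170,400,320,4,"pics/s12.png")
E
```

```text
t 15.95 pos [0.6111 0.0569 0.1219] rot [ 1.7978e+02 -2.0000e-02 -8.8470e+01] d cm [-0.01 -0.11  3.69] turn 0.003 w 0.0608218162043796 F [-0.2 -0.1  0.2]
```

View pics/w12.png

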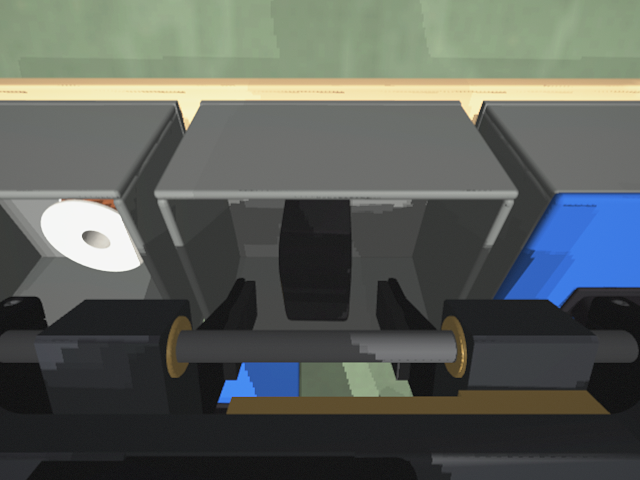

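View pics/s12.png

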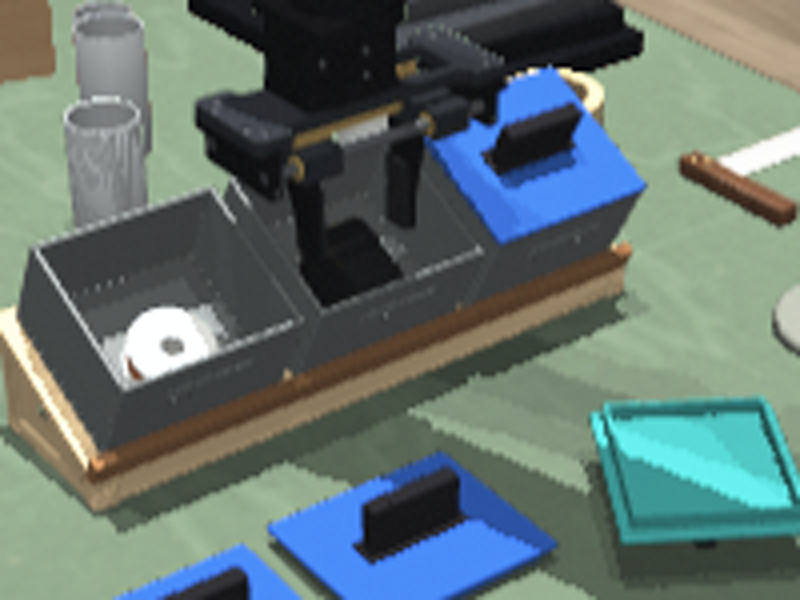

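>>> carry_out(translation=[[0, -0.1, 1], [0, -0.1, 2], [0, -0.1, 2.8], [0, -0.1, 3]], turn=[0, 0, 0, 0], gripper=[0.7, 0.7, 0.7, 0.7])

```text
time_s: 16.55
tool_pos: [0.6139, 0.056, 0.0927]
tool_rot: [179.9, -0.0, -88.6]
force: [0.1, 0.2, 0.5]
grip_width: 0.0608
```

```bash
python3 go.py .612 .057 .085 -88.64; python3 - <<'E'
from h import *
cv2.imwrite("pics/w13.png",read_camera("wrist")[:,:,::-1])
crop(read_camera("scene")[:,:,::-1],200,170,400,320,4,"pics/s13.png")
E
```

```text
t 16.55 pos [0.6139 0.056  0.0927] rot [179.92  -0.   -88.58] d cm [-0.1   0.18  0.77] turn 0.001 w 0.06080570516831957 F [0.1 0.2 0.5]
```

View pics/w13.png

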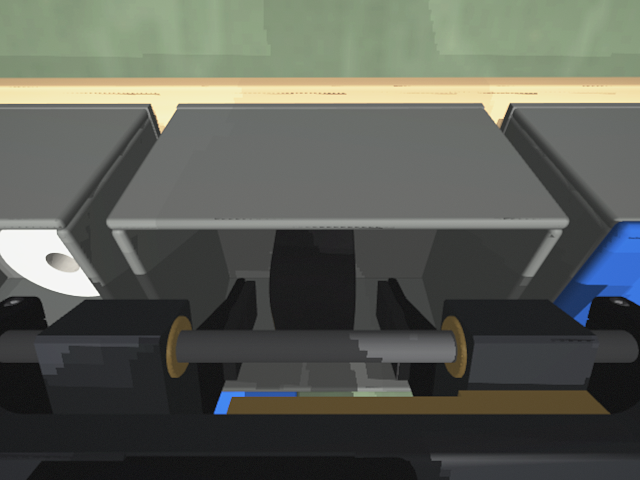

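View pics/s13.png

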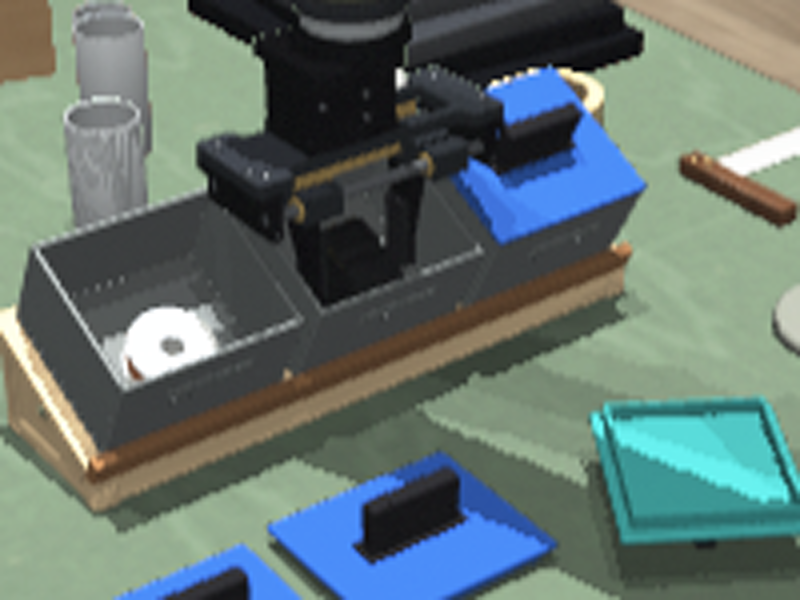

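>>> carry_out(translation=[[0, 0.2, 0.4], [0, 0.2, 0.6], [0, 0.2, 0.6], [0, 0.2, 0.6], [0, 0.2, 0.6]], turn=[0, 0, 0, 0, 0], gripper=[0.7, 0.6, 0.45, 0.3, 0.3], squeeze=20)

```text
time_s: 17.27
tool_pos: [0.6125, 0.0561, 0.0877]
tool_rot: [-180.0, -0.0, -88.6]
force: [-0.3, -0.6, 0.6]
grip_width: 0.036
```

>>> carry_out(translation=[[0, 0, 0], [0, 0, 0], [0, 0.15, -0.4], [0, 0.5, -1.2], [0, 0.8, -2]], turn=[0, 0, 0, 0, 0], gripper=[0.3, 0.3, 0.3, 0.3, 0.3])

```text
time_s: 17.9
tool_pos: [0.6037, 0.056, 0.1079]
tool_rot: [180.0, -0.0, -88.6]
force: [0.2, 0.0, -0.7]
grip_width: 0.0362
```

```bash
python3 go.py .612 .057 .085 -88.64; python3 - <<'E'
from h import *
cv2.imwrite("pics/w14.png",read_camera("wrist")[:,:,::-1])
crop(read_camera("scene")[:,:,::-1],200,170,400,320,4,"pics/s14.png")
E
```

```text
t 17.9 pos [0.6037 0.056  0.1079] rot [ 1.7995e+02 -1.0000e-02 -8.8570e+01] d cm [-0.08 -0.83  2.29] turn 0.001 w 0.036186737222880815 F [ 0.2  0.  -0.7]
```

View pics/s14.png

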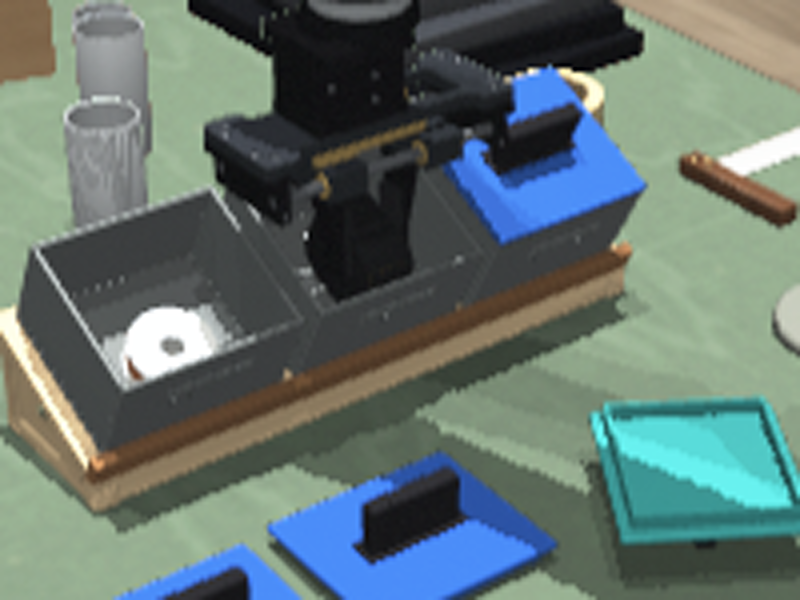

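>>> carry_out(translation=[[0, 0.7, -1.5], [0, 1.5, -3.3], [0, 2.4, -5.3], [0, 3.2, -7.5], [0, 3.6, -10]], turn=[0, 0, 0, 0, 0], gripper=[0.3, 0.3, 0.3, 0.3, 0.3])

```text
time_s: 18.62
tool_pos: [0.5676, 0.0551, 0.2094]
tool_rot: [-180.0, -0.0, -88.6]
force: [1.0, 0.2, -1.2]
grip_width: 0.0359
```

```bash
python3 go.py .46 -.266 .21 -88.64; python3 - <<'E'
from h import *
cv2.imwrite("pics/w15.png",read_camera("wrist")[:,:,::-1])
crop(read_camera("scene")[:,:,::-1],200,150,400,300,4,"pics/s15.png")
E
```

```text
t 18.625 pos [0.5676 0.0551 0.2094] rot [-1.7997e+02 -4.0000e-02 -8.8560e+01] d cm [31.83 11.57 -0.05] turn 0.001 w 0.03592993485211229 F [ 1.   0.2 -1.2]
```

View pics/s15.png

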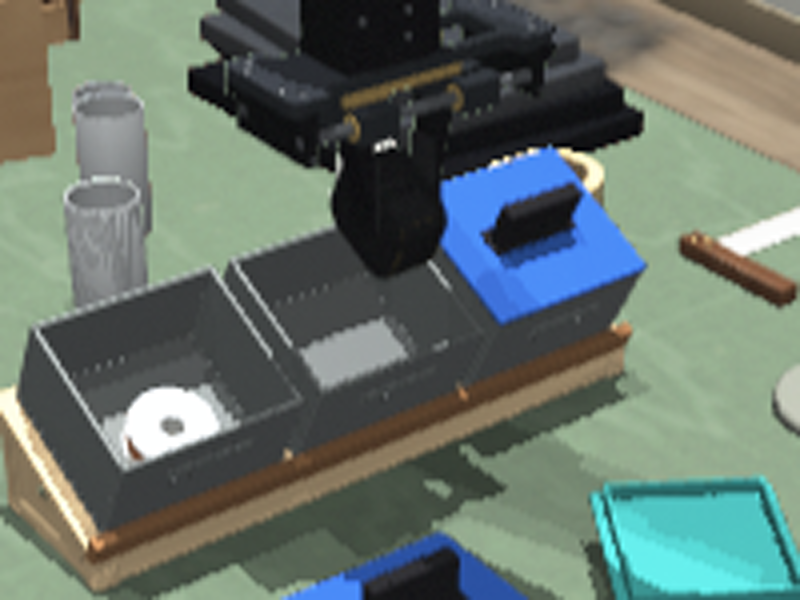

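View pics/w15.png

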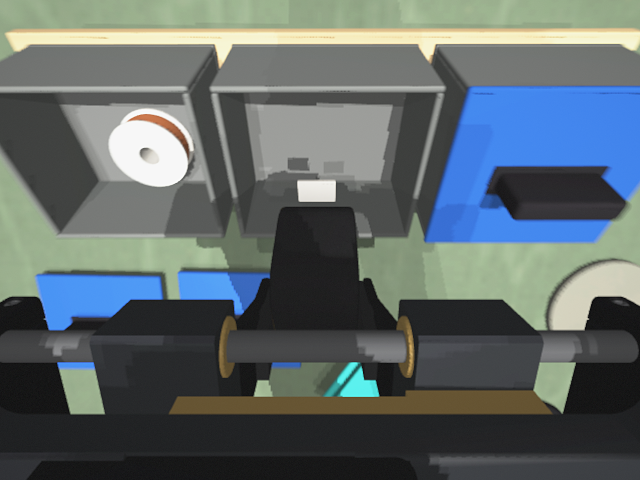

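>>> carry_out(translation=[[2, 5, 0], [6, 9, 0], [11, 11, 0], [16.5, 12.5, 0], [22, 13, 0]], turn=[0, 0, 0, 0, 0], gripper=[0.3, 0.3, 0.3, 0.3, 0.3])

```text
time_s: 19.35
tool_pos: [0.4427, -0.1698, 0.2076]
tool_rot: [-180.0, -0.1, -88.6]
force: [1.0, -0.2, -1.0]
grip_width: 0.0365
```

>>> carry_out(translation=[[5, 0.4, 0], [9, 0.7, 0], [10, 0.7, 2], [10, 0.7, 5], [10, 0.7, 8]], turn=[0, 0, 0, 0, 0], gripper=[0.3, 0.3, 0.3, 0.3, 0.3])

```text
time_s: 19.98
tool_pos: [0.4391, -0.2684, 0.1263]
tool_rot: [180.0, 0.0, -88.6]
force: [0.1, 1.1, -0.8]
grip_width: 0.0357
```

```bash
python3 go.py .439 -.268 .075 -88.64; python3 - <<'E'
from h import *
c=get_calibration("wrist")
cv2.imwrite("pics/w16.png",read_camera("wrist")[:,:,::-1])
crop(read_camera("scene")[:,:,::-1],330,160,480,310-37,5.2,"pics/s16.png")
print(proj(c,[.463,-.268,.01]))
E
```

```text
t 19.975 pos [ 0.4391 -0.2684  0.1263] rot [ 1.7999e+02  1.0000e-02 -8.8610e+01] d cm [-0.04  0.    5.13] turn 0.001 w 0.03571150633517397 F [ 0.1  1.1 -0.8]
[316.0366526  206.09132803]
```

View pics/s16.png

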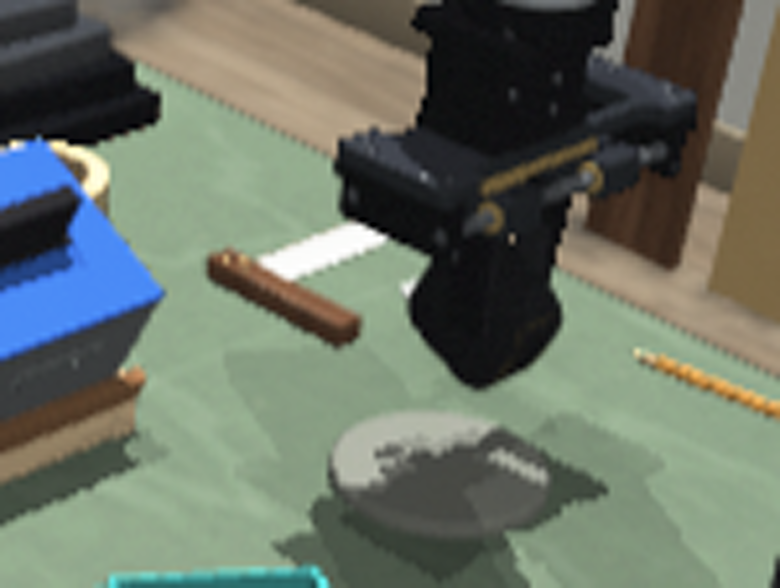

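View pics/w16.png

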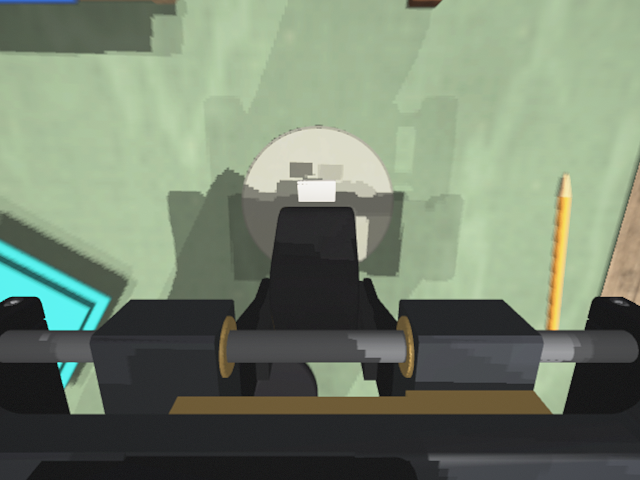

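>>> carry_out(translation=[[0, 0, 2], [0, 0, 4], [0, 0, 5.2], [0, 0, 5.6]], turn=[0, 0, 0, 0], gripper=[0.3, 0.3, 0.3, 0.3], squeeze=12)

```text
time_s: 20.58
tool_pos: [0.4394, -0.2683, 0.0716]
tool_rot: [180.0, 0.0, -88.6]
force: [-0.8, 0.0, -2.3]
grip_width: 0.0364
```

```bash
python3 go.py .468 -.268 .056 -88.64; python3 - <<'E'
from h import *
crop(read_camera("scene")[:,:,::-1],330,160,480,310-37,5.2,"pics/s17.png")
E
```

```text
t 20.575 pos [ 0.4394 -0.2683  0.0716] rot [179.99   0.   -88.57] d cm [ 0.04 -2.86  1.56] turn 0.001 w 0.03636245149720531 F [-0.8  0.  -2.3]
```

View pics/s17.png

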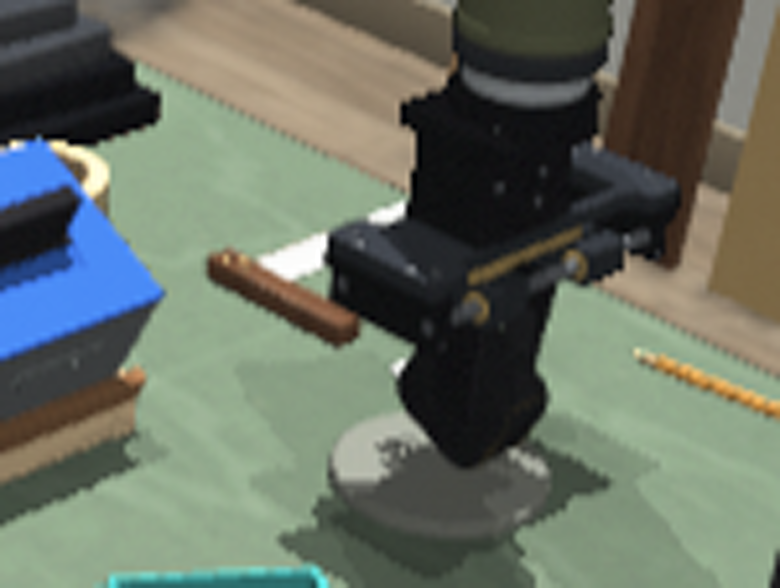

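>>> carry_out(translation=[[0, 0, 0.4], [0, 0, 0.8], [0, -0.4, 0.8], [0, -0.9, 0.9], [0, -1.3, 1.0]], turn=[0, 0, 0, 0, 0], gripper=[0.3, 0.3, 0.3, 0.3, 0.3])

```text
time_s: 21.25
tool_pos: [0.453, -0.268, 0.0617]
tool_rot: [-180.0, -0.0, -88.6]
force: [0.2, -0.5, -1.9]
grip_width: 0.0365
```

```bash
python3 go.py .468 -.268 .056 -88.64; python3 - <<'E'
from h import *
crop(read_camera("scene")[:,:,::-1],330,160,480,310-37,5.2,"pics/s18.png")
E
```

```text
t 21.25 pos [ 0.453  -0.268   0.0617] rot [-1.7997e+02 -2.0000e-02 -8.8570e+01] d cm [ 0.04 -1.5   0.57] turn 0.001 w 0.03649824764057441 F [ 0.2 -0.5 -1.9]
```

View pics/s18.png

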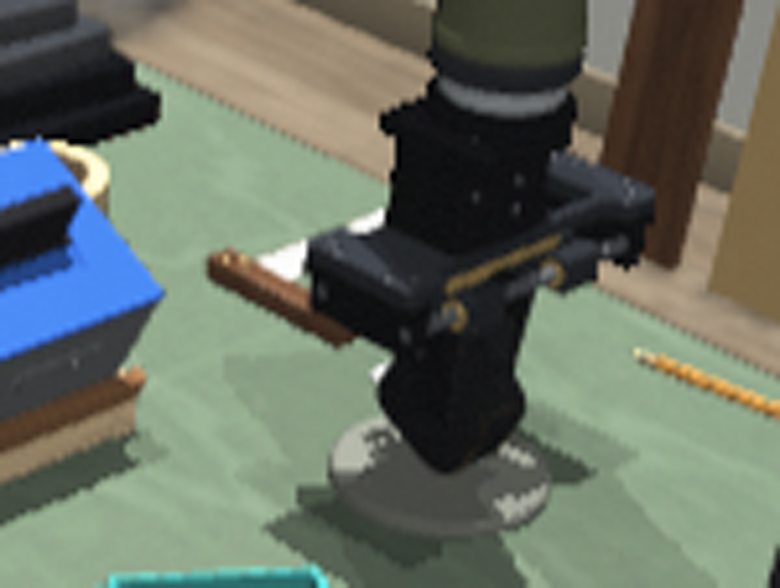

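>>> carry_out(translation=[[0, 0.7, 0], [0, 1.3, 0.1], [0, 1.3, 0.3], [0, 1.3, 0.5]], turn=[0, 0, 0, 0], gripper=[0.3, 0.3, 0.3, 0.3])

```text
time_s: 21.8
tool_pos: [0.4393, -0.2685, 0.0565]
tool_rot: [-180.0, -0.0, -88.6]
force: [-0.3, -0.0, -1.6]
grip_width: 0.036
```

```bash
python3 go.py .468 -.268 .056 -88.64; python3 - <<'E'
from h import *
crop(read_camera("scene")[:,:,::-1],400,200,460,245,13,"pics/s19.png")
E
```

```text
t 21.8 pos [ 0.4393 -0.2685  0.0565] rot [-1.7999e+02 -2.0000e-02 -8.8600e+01] d cm [ 0.02 -2.87  0.05] turn 0.001 w 0.03602869292433872 F [-0.3 -0.  -1.6]
```

View pics/s19.png

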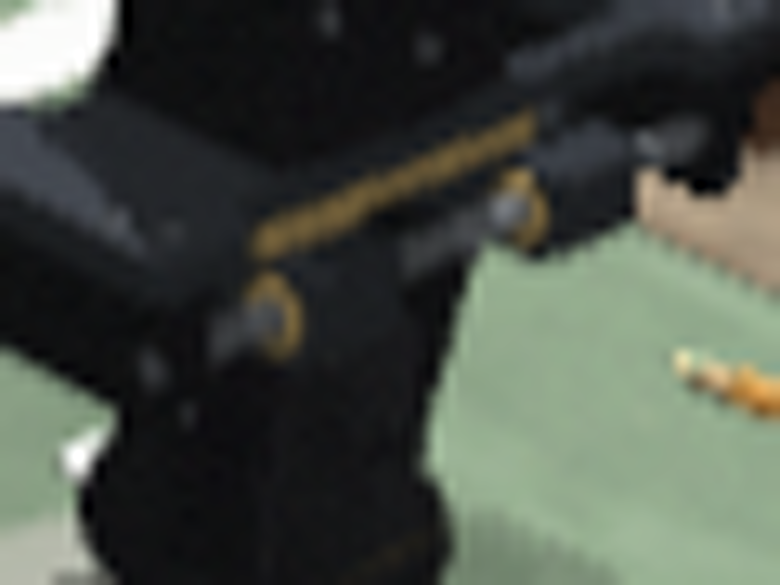

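```bash
python3 - <<'E'
from h import *
c=get_calibration("scene")
def rayy(u,v,y):
    d=c["R"].T@np.array([(u-c["cx"])/c["fx"],(v-c["cy"])/c["fy"],1]); o=-c["R"].T@c["t"]
    return o+d*(y-o[1])/d[1]
u,v=(455.5)/5.2-.5+330,470.5/5.2-.5+160
for y in (-.2495,-.2865): print(u,v,rayy(u,v,y))
im=read_camera("scene")[:,:,::-1]
im2=np.clip(im.astype(float)*2.5,0,255).astype(np.uint8)
crop(im2,380,180,480,255,8,"pics/s20.png")
E
```

```text
417.0961538461538 249.98076923076923 [ 0.43744406 -0.2495      0.02449246]
417.0961538461538 249.98076923076923 [ 0.46848479 -0.2865     -0.00465389]
```

View pics/s20.png

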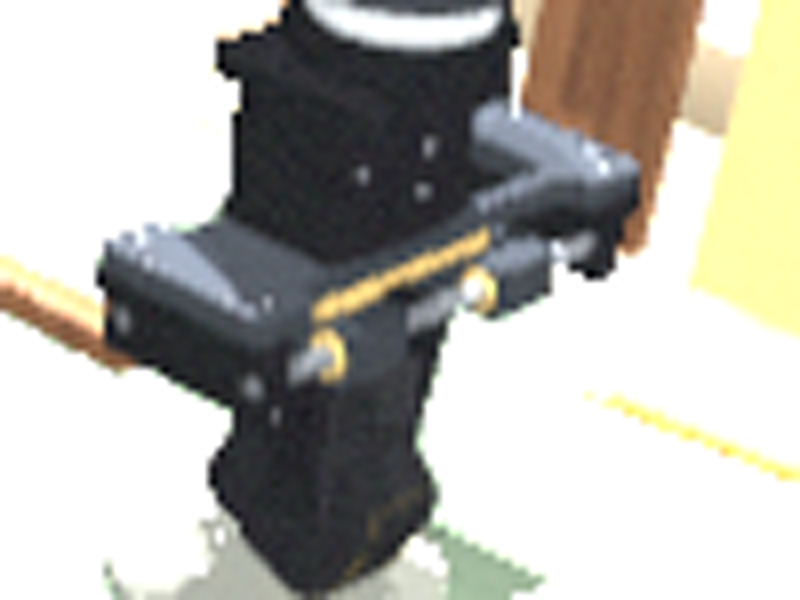

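>>> carry_out(translation=[[0, -0.5, 0.3], [0, -0.9, 0.6], [0, -0.9, 0.8], [0, -0.9, 1.0], [0, -0.9, 1.1]], turn=[0, 0, 0, 0, 0], gripper=[0.3, 0.3, 0.3, 0.3, 0.3])

```text
time_s: 22.52
tool_pos: [0.4539, -0.2691, 0.0496]
tool_rot: [-179.5, -0.2, -88.5]
force: [3.0, 1.8, 16.3]
grip_width: 0.0362
```

```bash
python3 go.py .468 -.268 .035 -88.64; python3 - <<'E'
from h import *
im=read_camera("scene")[:,:,::-1]
im2=np.clip(im.astype(float)*2,0,255).astype(np.uint8)
crop(im2,380,200,480,275,8,"pics/s21.png")
E
```

```text
t 22.525 pos [ 0.4539 -0.2691  0.0496] rot [-179.46   -0.25  -88.51] d cm [-0.08 -1.4   1.48] turn 0.002 w 0.036197954022383544 F [ 3.   1.8 16.3]
```

View pics/s21.png

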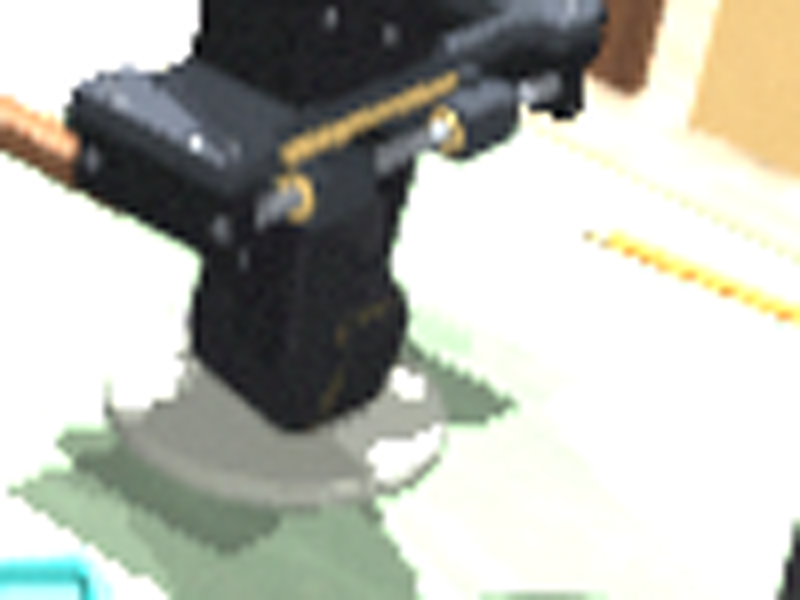

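>>> carry_out(translation=[[0, -0.6, -0.1], [0, -1.0, 0.0], [0, -1.4, 0.2], [0, -1.7, 0.4], [0, -2.0, 0.6]], turn=[0, 0, 0, 0, 0], gripper=[0.3, 0.3, 0.3, 0.3, 0.3], squeeze=9)

```text
time_s: 23.2
tool_pos: [0.4692, -0.2686, 0.0414]
tool_rot: [-180.0, -0.1, -88.6]
force: [-4.2, 0.8, 12.8]
grip_width: 0.0359
```

```bash
python3 go.py .468 -.268 .035 -88.64; python3 - <<'E'
from h import *
im=read_camera("scene")[:,:,::-1]
im2=np.clip(im.astype(float)*2,0,255).astype(np.uint8)
crop(im2,380,200,480,275,8,"pics/s22.png")
E
```

```text
t 23.2 pos [ 0.4692 -0.2686  0.0414] rot [-1.7998e+02 -1.2000e-01 -8.8590e+01] d cm [-0.06  0.12  0.64] turn 0.001 w 0.03594475222196347 F [-4.2  0.8 12.8]
```

View pics/s22.png

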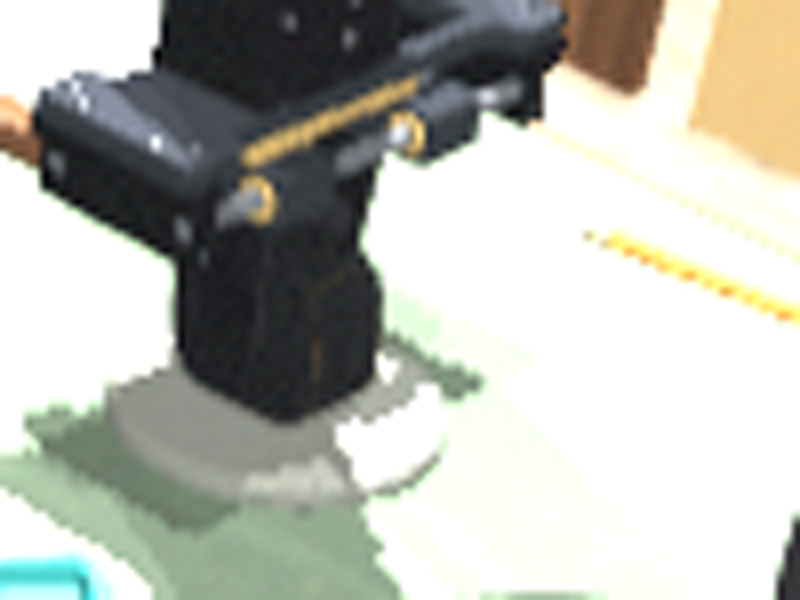

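>>> carry_out(translation=[[0, -0.2, 0.2], [0, -0.3, 0.4], [0, -0.3, 0.4]], turn=[0, 0, 0], gripper=[0.3, 0.3, 0.3])

```text
time_s: 23.62
tool_pos: [0.4728, -0.2685, 0.0374]
tool_rot: [-179.9, -0.1, -88.6]
force: [-2.3, 0.1, 10.1]
grip_width: 0.0361
```

```bash
python3 go.py .468 -.268 .035 -88.64; python3 - <<'E'
from h import *
im=read_camera("scene")[:,:,::-1]
im2=np.clip(im.astype(float)*2,0,255).astype(np.uint8)
crop(im2,380,200,480,275,8,"pics/s23.png")
E
```

```text
t 23.625 pos [ 0.4728 -0.2685  0.0374] rot [-1.799e+02 -1.300e-01 -8.858e+01] d cm [-0.07  0.48  0.24] turn 0.001 w 0.036080256220184875 F [-2.3  0.1 10.1]
```

View pics/s23.png

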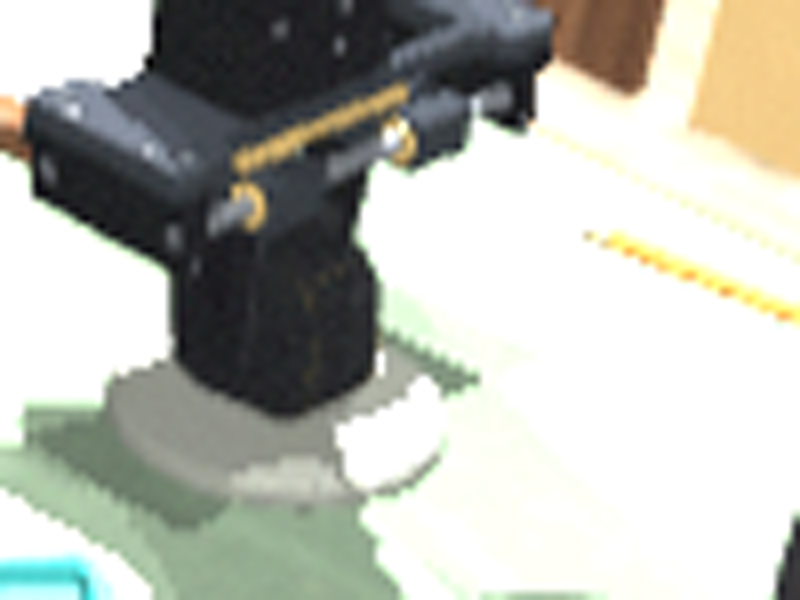

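>>> carry_out(translation=[[0, -0.1, 0.1], [0, -0.2, 0.3], [0, -0.2, 0.3]], turn=[0, 0, 0], gripper=[0.3, 0.3, 0.3])

```text
time_s: 24.05
tool_pos: [0.475, -0.2686, 0.0346]
tool_rot: [-179.9, -0.1, -88.6]
force: [-2.6, 0.1, 10.3]
grip_width: 0.0361
```

```bash
python3 go.py .468 -.268 .035 -88.64; python3 - <<'E'
from h import *
im=read_camera("scene")[:,:,::-1]
im2=np.clip(im.astype(float)*2,0,255).astype(np.uint8)
crop(im2,380,200,480,275,8,"pics/s24.png")
E
```

```text
t 24.05 pos [ 0.475  -0.2686  0.0346] rot [-1.7987e+02 -1.4000e-01 -8.8580e+01] d cm [-0.08  0.7  -0.04] turn 0.001 w 0.03613972558181814 F [-2.6  0.1 10.3]
```

View pics/s24.png

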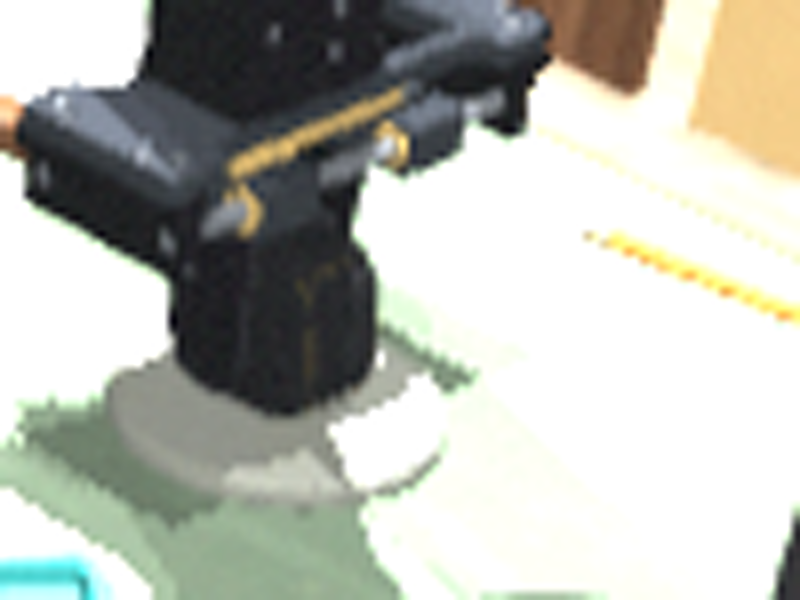

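>>> carry_out(translation=[[0, 0, 0], [0, 0, 0], [0, 0, 0], [0, 0, 0]], turn=[0, 0, 0, 0], gripper=[0.45, 0.6, 0.7, 0.7])

```text
time_s: 24.6
tool_pos: [0.4733, -0.2673, 0.0323]
tool_rot: [180.0, 0.0, -88.6]
force: [0.5, -0.1, -0.1]
grip_width: 0.058
```

>>> carry_out(translation=[[0, 0, -2], [0, 0, -5], [0, 0, -9], [0, 0, -14], [0, 0, -16]], turn=[0, 0, 0, 0, 0], gripper=[0.7, 0.7, 0.7, 0.7, 0.7])

```text
time_s: 25.22
tool_pos: [0.4748, -0.268, 0.1959]
tool_rot: [-179.8, -0.2, -88.6]
force: [-0.2, -0.0, -0.1]
grip_width: 0.061
```

```bash
python3 go.py .468 -.268 .035 -88.64; python3 - <<'E'
from h import *
im=read_camera("scene")[:,:,::-1]
im2=np.clip(im.astype(float)*2,0,255).astype(np.uint8)
crop(im2,370,190,470,265,8,"pics/s25.png")
cv2.imwrite("pics/w25.png",read_camera("wrist")[:,:,::-1]);cv2.imwrite("pics/f25.png",im)
E
```

```text
t 25.225 pos [ 0.4748 -0.268   0.1959] rot [-1.7977e+02 -1.7000e-01 -8.8580e+01] d cm [-0.07  0.74 16.09] turn 0.001 w 0.06096966294966959 F [-0.2 -0.  -0.1]
```

View pics/s25.png

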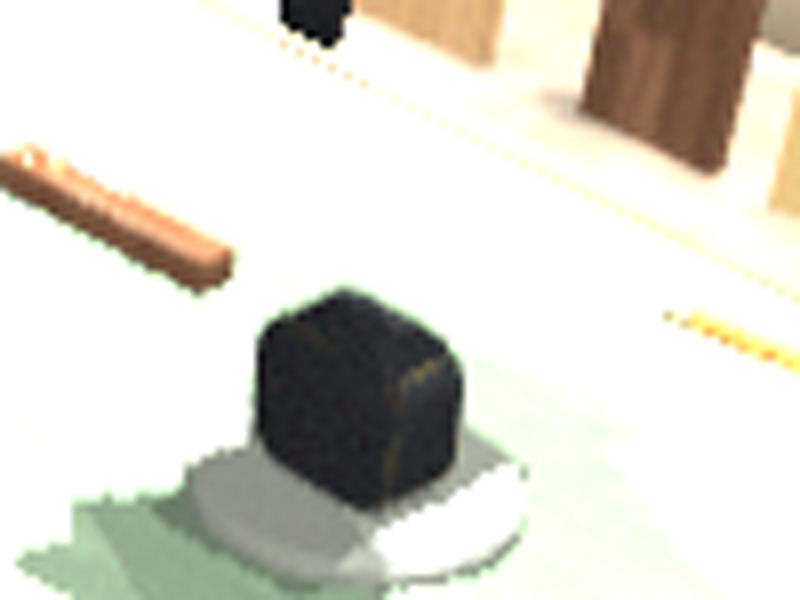

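View pics/w25.png

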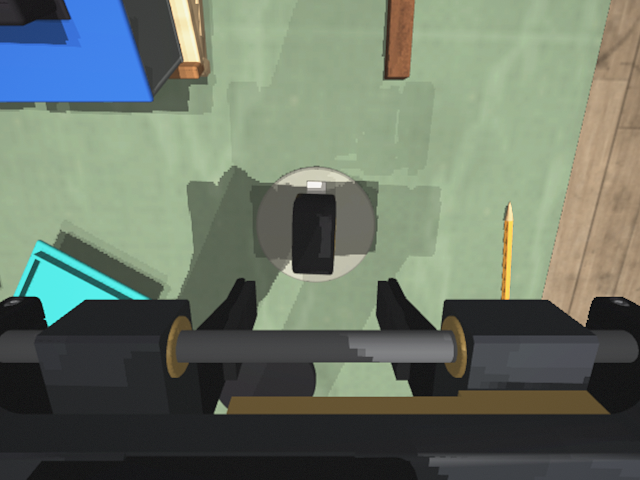

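>>> carry_out(translation=[[5, 2, -2], [10, 4, -2], [15, 6, -2], [20, 8, -2], [25, 10, -2]], turn=[0, 0, 0, 0, 0], gripper=[0.7, 0.7, 0.7, 0.7, 0.7])

```text
time_s: 25.95
tool_pos: [0.3784, -0.5208, 0.2105]
tool_rot: [179.9, 0.1, -88.6]
force: [1.0, 0.3, 0.4]
grip_width: 0.061
```

```bash
python3 - <<'E'
from h import *
c=get_calibration("scene")
p=back(c,370.5/8-.5+370,510.5/8-.5+190,.01); print("corner",p)
im=read_camera("scene")[:,:,::-1]; cv2.imwrite("pics/f26.png",im)
t=read_camera("top")[:,:,::-1]; crop(t,170,180,450,350,2.85,"pics/t26.png")
crop(t,370,240,450,300,10,"pics/t26b.png")
crop(np.clip(im.astype(float)*1.5,0,255).astype(np.uint8),190,180,390,330,4,"pics/s26.png")
print(proj(get_calibration("top"),[.463,-.268,.01]), telemetry.get_obs()["tool_pos"])
E
```

```text
corner [ 0.44260669 -0.25203505  0.01      ]
[405.32969116 268.8342484 ] [ 0.37311931 -0.52623704  0.20943158]
```

View pics/f26.png

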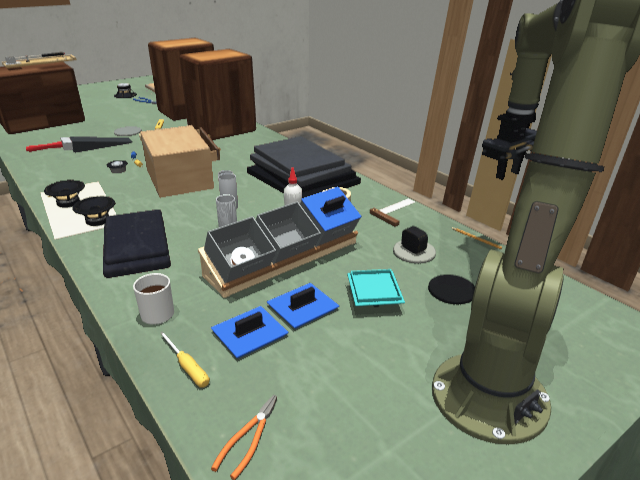

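View pics/t26.png

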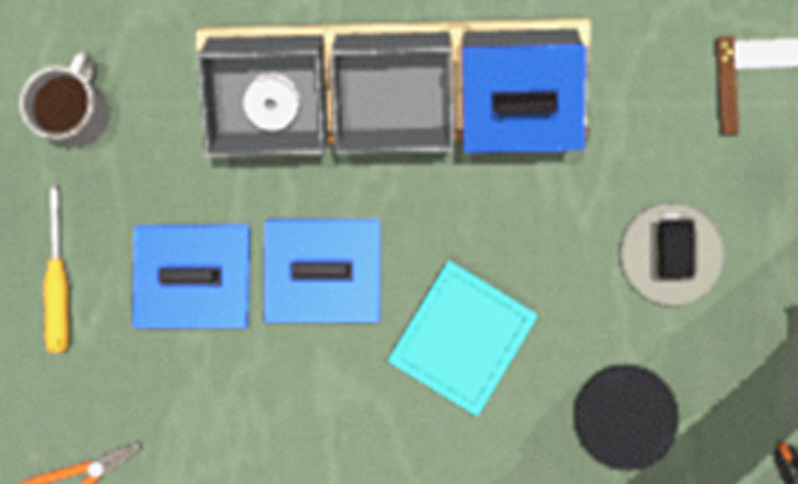

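View pics/t26b.png

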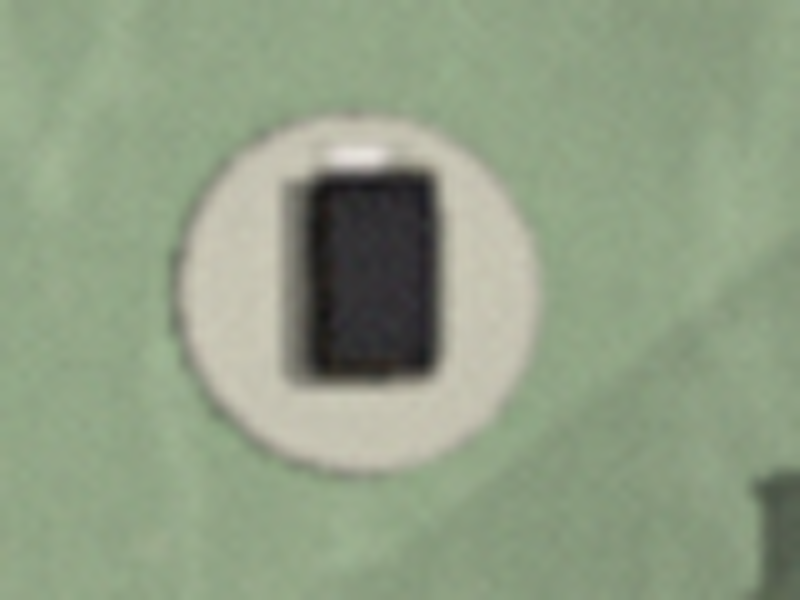

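View pics/s26.png

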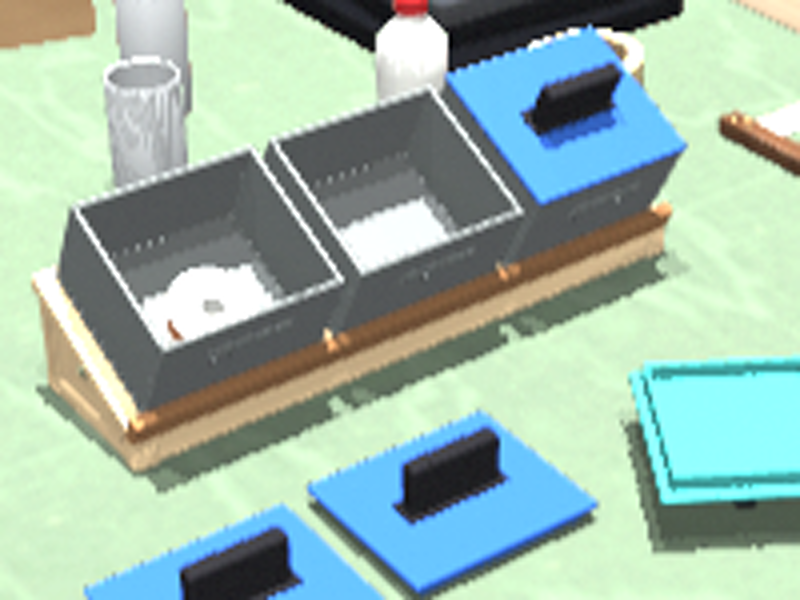

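>>> carry_out(translation=[[0, 0, 0], [0, 0, 0]], turn=[0, 0], gripper=[0.7, 0.7])

```text
time_s: 26.3
tool_pos: [0.3808, -0.518, 0.2118]
tool_rot: [-180.0, 0.1, -88.4]
force: [0.1, -0.8, -0.1]
grip_width: 0.0611
```

```bash
python3 -c "
from cell import sign_off
print(sign_off())"
```

```text
the job is handed in; nothing more can be done
None
```

I opened the left tub (coil inside), then the middle tub (tape measure inside). Both lids are laid flat on the bench, handle up, and the right-hand tub stayed shut. I stood the tape measure upright on the grey felt pad, moved the arm clear and handed the job in at 26.3 s; no verdict is reported.

**Last checks:** The final pictures show the tape measure upright, about 10 mm from the pad's centre by my measurement (30 mm allowed). Both lids lie flat and the right lid is in its original position. The coil is still in its tub, the bystanders are unmoved, and the gripper touches nothing. I never saw the sanding block; I take it to be in the unopened right-hand tub.

**What disagreed:**
- **Rack position:** My camera fit of the rack was a few millimetres off. A fingertip brushed the left lid early, at about 4 N.
- **Tape grip:** The tape measure sat about 20 mm differently in the gripper than I had calculated. I lowered it until it touched the pad, then tipped it upright with at most about 16 N of contact force.

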